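Square a sample tile up in the stamping jig and clamp it

TASK

Square up the rust-brown bronze sample tile in the stamping jig with gentle fingertip taps, sliding it on its anvil and never picking it up. First tap its long edge on the robot's side until its other long edge lies flush along the back fence, then tap its free short end (the one away from the clamp) until its other short end rests against the end stop, still flush with the fence. Last, press the toggle clamp's red handle fully down so that the rubber foot holds the tile, let go, and leave the other things on the turntable where they are.

Things in the scene. Friction and masses are not known exactly. Their poses are not given: they have to be found in the camera images.
- jig: Stamping jig, bolted down: a grey metal plate 12 mm thick flat on the turntable. Origin on the turntable under the centre of the tile's place; x points to the back fence (away from the robot, within 0.25 rad), y to the end stop and clamp (robot's left). The plate spans x -75 to +45, y -85 to +130 mm. A steel anvil (x -19 to +22, y -26 to +30 mm) stands 8 mm above the plate; the tile lies on it and overhangs its front and right edges by some mm.
- back_fence (a point): Middle of the back fence's face, level with the tile's mid-thickness: a dark steel bar, face towards the robot at jig x = +22.5 mm, from jig y -49 to +25 mm, 18 mm high above the plate, 12 mm thick. Axes as the jig's.
- end_stop (a point): Middle of the end stop's face, level with the tile's mid-thickness: a dark steel bar, face towards the tile at jig y = +30 mm, from jig x -22 to +14 mm, 18 mm high above the plate, 12 mm thick. Axes as the jig's.
- clamp_arm: Steel arm of the toggle clamp with a black rubber foot; origin on its pivot, jig y = +68 mm, 50 mm above the turntable. Open it stands upright, up to 0.13 m above the turntable and nowhere nearer the tile's place than jig y = +35 mm. Pressing the handle swings it over the end stop; the sprung foot lands on the middle of the seated tile and presses with about 2 N.
- tile_seat (a point): Where the centre of the brown tile's underside lies when it is fully seated: on the anvil's top, 20 mm above the turntable; axes as the jig's.
- brown_tile: The rust-brown bronze sample tile, a loose plate 45 x 60 x 8 mm, about 0.19 kg, lying flat on the jig's anvil. Origin at the centre of its underside, x across its 45 mm width, y along its 60 mm length, z up. It starts 6 to 13 mm short of the back fence and 10 to 20 mm short of the end stop, up to 0.12 rad askew. Askew against the fence it can wedge; a tap on the half of the edge that lags frees it.
- clamp_handle (a joint): Swing of the clamp's handle: 0 = raised (open), 0.85 rad = fully down (clamped); starts at 0 to 0.15. Level pivot along the jig's x at jig y = +92 mm, 50 mm above the turntable. It points to the jig's +y, rising 0.94 rad from level at 0 and 0.09 rad at 0.85. It stays put; about 7 N down on the grip moves it, 12 N brings it home. Red grip: 15 mm round, 36 to 125 mm from the pivot (its end 0.16 m up when open).
- handle_press (a point): Point on the top of the red grip, 105 mm from the pivot, moving with the handle: about 139 mm above the turntable when open, 67 mm when clamped. A fingertip going straight down from here stays on the grip.
- green_tile: Green sample tile, 45 x 60 x 8 mm, loose on the turntable to the right; leave alone. Origin under its centre.
- blue_tile: Blue sample tile, 45 x 60 x 8 mm, loose on the turntable to the right; leave alone. Origin under its centre.
- scraper: Scraper with wooden handle, 54 x 195 x 19 mm, loose on the turntable to the left; leave alone. Origin under its centre, handle along y.
There are look-alikes about, which are no part of the job. Leave any pink look-alike of the brown_tile alone.

How it is judged (in metres and radians):
On the way, in this order (a step that is already met when the one before it is completed fails the run):
1. the brown tile's far long edge lies flush along the back fence (within 2 mm and 0.04 rad), not yet at the end stop (x of brown_tile in the frame of tile_seat above -0.002 m and angle between the x axis of brown_tile and the x axis of jig, either way round below 0.04 rad), for 0.1 s.
2. the brown tile also rests against the end stop (within 2 mm of seated both ways, within 0.04 rad of square) (all of step 1 and y of brown_tile in the frame of tile_seat above -0.002 m), for 0.1 s.
3. the clamp handle is pressed down, past 0.80 of 0.85 rad (value of joint clamp_handle above 0.8 rad), for 0.1 s.
At the end, for the whole second after the job is handed in: The brown tile is within 2 mm of its seat towards both the back fence and the end stop, square to the jig within 0.04 rad, flat on the anvil and at rest; the handle is past 0.80 rad and the rubber foot presses on the tile with more than 0.8 N (all of step 2 and value of joint clamp_handle above 0.8 rad and contact force between clamp_arm and brown_tile above 0.8 N and linear speed of brown_tile below 0.01 m/s and height (world z) of brown_tile below 0.0225 m); the robot touches nothing.
It fails at once if the brown tile is lifted or tipped up (raised 5 mm or tilted 0.12 rad) (height (world z) of brown_tile above 0.025 m or angle between brown_tile's own z axis and vertical above 0.12 rad).
It fails at once if the fingers press on the brown tile with more than 30 N (contact force between the fingers and brown_tile above 30 N).
It fails at once if the fingers press on the clamp handle with more than 60 N (contact force between the fingers and clamp_handle above 60 N).
It fails at once if the green tile, blue tile or scraper is moved by more than 15 mm (distance of any of green_tile, blue_tile, scraper from where it was at the start of the episode above 0.015 m).
It also fails if it takes over 64 s, if anything falls off the work surface, if the arm or the gripper's body presses on something with over 40 N, if the wrist force passes 120 N, or if a joint passes its speed limit or range.

ROBOT

A 6-joint arm with a two-finger parallel gripper is mounted at the origin on a cart in front of the work surface, level with it; the furniture and walls round the work are solid. World frame = base frame: x ahead of the robot, y to its left, z up, the work surface at z = 0. Lengths are in mm, angles in rad, forces in N, time in s.
With the tool pointing down it reaches from about 375 to 825 mm from the base axis. Payload 5.5 kg.
Tool frame: the origin (TCP) lies at the very end of the fingers, on their centre line; the grasp point (between the pads) lies 19 mm behind it; y points along the fingers, x is the direction in which the jaws open and shut, and the axes are right-handed (so a half turn about y gives the same grasp; the last joint's range is limited). The gripper opens to 85 mm and grips with 20 to 120 N. Pads are 22 mm wide; open, the fingers measure 114 mm over their backs; the gripper's body (76 mm by 85 mm) begins 54 mm behind the grasp point. The pads swing forward as they close: fully open they stand 13 mm farther back than shut.
Start: joints at [1.223, 0.314, -0.047, 1.21, 0, 1.571], TCP at [204.495, 564.071, 203.799] pointing down, gripper open.
Joint ranges: [-2.67, 2.67], [-0.69, 1.73], [-1.03, 1.25], [-2.08, 2.16], [-1.42, 1.45], [-3.14, 3.14]. Speed limits (rad/s): [2.39, 2.39, 3.01, 3.14, 3.14, 3.14].

INTERFACE

Orientations are given as a unit quaternion [w, x, y, z].
In Python, from cell import * gives the robot as it stands.
- The arm moves only by the tool play_rows, never from a script. Its argument "rows" is a list of rows, each a list of 7 numbers: the turn, a rotation vector about the tool's x, y, z each as a share of 180 degrees, from -1 to 1, then the shift along the tool's x, y, z each as a share of 0.5 m, from -1 to 1, then the closure, from 0 (fully open) to 1 (shut). In form: [[ax, ay, az, dx, dy, dz, grip], ...]. A call has 1 to 12 rows; each row is the pose to reach, as a shift and turn from the pose commanded when the call began, along the tool's axes at that moment, turning the shorter way round; what a row does not reach only later rows make up. A row lasts 1/10 s, in which the tool goes at most 50 mm and 8.59 degrees, less where a joint would pass 70% of its speed; a pose out of reach is approached as far as the arm can. A call with a number of a shift or a turn outside -1 to 1 is refused whole. A call with a gripper value outside its range is refused whole. The fingers move at their own pace and stop on an object; "force" is the grip in N (left out, the last holds). Time passes only in rows, so rows that repeat a pose let the fingers close. It gives the time, the measured TCP pose, the force and the opening at its end, in the units of the state.
- read_state(): the state, without advancing time (a new reading comes with each control period).
- grab_frame(name): name is "scene" or "side" or "wrist"; returns the picture (400x640x3 uint8, blue, green, red); there is no depth.
- camera_model(name): a dict with "mtx" (3x3 intrinsics, pixels), "eye" and "orientation" of the camera in the world; the wrist camera has in their place "hand_eye" (4x4, takes a point from camera to tool coordinates, whose origin is the TCP and whose axes are the tool frame's). Camera axes: x right, y down, z forward; pixel columns grow to the right and rows downward; lengths in mm; the calibration is good to about 2 mm. A picture is of the moment at which its call begins: read the wrist's pose just before it. camera_model takes no time and is no camera call.
- finish_job(): hands the job in, once; it reports no verdict.
Trained networks look in the newest picture that a camera, given by its name, has taken for a name from the list of things; names that differ only in an ending like _2 or _b are one class to them, and where a whole thing is asked for, a point or a joint stands for the part that bears it (a point fixed in the world has none). Each returns a list of dicts, best first, with "conf" (0 to 1); they miss things now and then, are a little off and sometimes report something else, mostly with a low value. They report only what shows in the picture. A call takes as long as a camera call. They do not tell look-alikes from the thing itself.
- find_in(camera, query): "location" ([row, column] in pixels, amid what is visible of it).
The state is a dict: "time": time; "qpos": joint angles; "joint_velocities": joint speeds; "effort": joint torques, N m; "position": TCP position; "orientation": TCP orientation; "wrist_force": force on the tool from outside, world axes, zero at the start; "ft_torque": the same for the moment, N m; "width": opening from 0.0 (shut) to 1.0 (fully open).
Only numpy, scipy, OpenCV 4.12 (cv2) and the standard library are available. Lean on these libraries where they do the work, as an engineer would, in place of code of your own. Each camera call takes 0.05 s, during which the arm holds its last target.

## Working session

There is one attempt and no reset: what is moved stays moved. The work goes in short steps, Python scripts to look and compute and a tool call to move; the robot and the scene stay as the last step left them, time stands still between calls to the robot, and variables do not carry over. Pictures are saved under pics/ and viewed, and the job is handed in when it is done.

Besides the shell and the picture viewer there is one more tool, called after ">>>" as a command line: name --pt "numbers of a row" for each row, then --argument value for the rest. play_rows: Moves the arm, as the interface text tells. Its arguments: {"type":"object","properties":{"rows":{"type":"array"},"force":{"type":"number"}},"required":["rows"]}

```bash
ls; mkdir -p pics; python3 - <<'E'
from cell import *
import cv2
s=read_state();print({k:(v) for k,v in s.items()})
for n in ("scene","side","wrist"):
    f=grab_frame(n);cv2.imwrite(f"pics/{n}0.png",f);print(n,camera_model(n))
for c in ("scene","side"):
    for q in ("brown_tile","clamp_handle","jig","clamp_arm","green_tile","blue_tile","scraper"):
        print(c,q,[(d['location'],round(d['conf'],2)) for d in find_in(c,q)])
E
```

```text
pics
{'time': 0.0, 'qpos': array([ 1.22298068e+00,  3.14256396e-01, -4.80860501e-02,  1.21016217e+00,
        2.13784344e-05,  1.57077709e+00]), 'joint_velocities': array([ 1.08289329e-03, -2.14481388e-03,  3.44956301e-05,  1.57212264e-03,
        5.57116370e-04, -5.43243230e-04]), 'effort': array([ 3.09566429e-03, -5.39589751e+01,  3.39751267e+01,  1.92659127e-02,
       -1.12256132e-04,  7.71554681e-06]), 'position': array([204.29041344, 563.49667008, 202.91331553]), 'orientation': array([-0.57862967,  0.57931075,  0.40544833, -0.40644607]), 'wrist_force': array([-0.16367573,  0.47706902,  0.14404935]), 'ft_torque': array([ 0.07126472,  0.01219439, -0.00261918]), 'width': 1.0017272131339419}
scene {'mtx': array([[481.11733415,   0.        , 316.5147475 ],
       [  0.        , 481.11733415, 204.56478757],
       [  0.        ,   0.        ,   1.        ]]), 'eye': array([-102.97186172, -694.39088963,  953.10090542]), 'orientation': array([-0.37577719,  0.85634288, -0.32047106,  0.15088629])}
side {'mtx': array([[492.00260173,   0.        , 322.9857107 ],
       [  0.        , 492.0
[... 934 characters left out ...]
.1], 0.2)]
scene jig [([334.0, 381.5], 0.69), ([253.0, 316.8], 0.63)]
scene clamp_arm [([224.1, 313.7], 0.55)]
scene green_tile [([332.0, 381.7], 0.8), ([223.0, 313.6], 0.21)]
scene blue_tile [([306.9, 401.7], 0.73), ([332.8, 381.4], 0.42)]
scene scraper [([185.7, 220.1], 0.72)]
side brown_tile [([317.1, 427.2], 0.91), ([288.9, 241.6], 0.87), ([203.6, 264.8], 0.75), ([260.2, 304.5], 0.71), ([291.8, 367.7], 0.58)]
side clamp_handle [([194.6, 298.5], 0.56)]
side jig [([246.4, 300.6], 0.72), ([334.0, 329.2], 0.58)]
side clamp_arm [([215.7, 299.9], 0.68), ([335.6, 329.7], 0.29)]
side green_tile [([340.2, 285.7], 0.95)]
side blue_tile [([331.2, 327.9], 0.65)]
side scraper [([176.4, 279.4], 0.58)]
```

View pics/scene0.png

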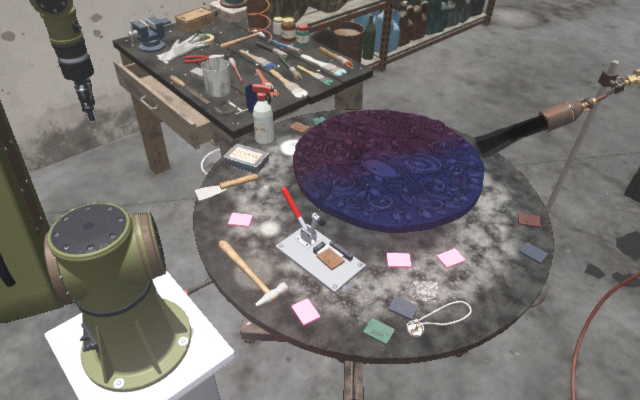

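View pics/side0.png

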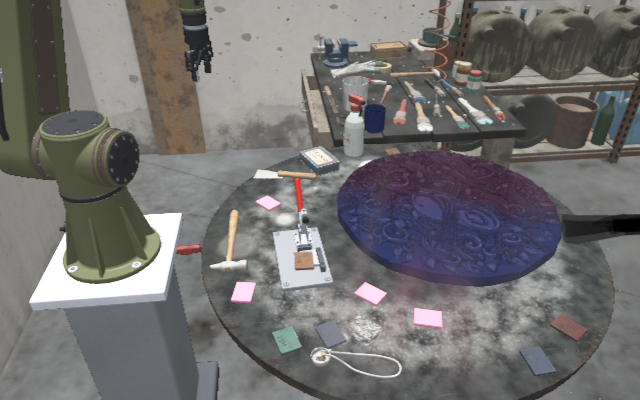

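View pics/wrist0.png

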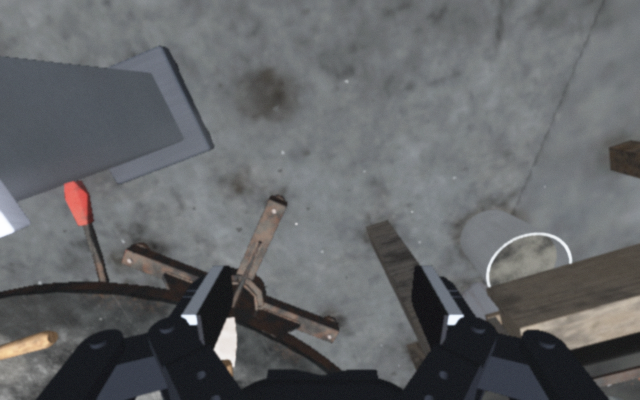

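The scene view shows the jig with the brown tile near (row 258, col 330), and the side view shows it near (260, 304). Several pink look-alikes lie around, and the other tiles are well off to the right. I'll triangulate the jig.

```bash
cat > h.py <<'E'
from cell import *
import numpy as np, cv2
from scipy.spatial.transform import Rotation as R
def q2R(q): return R.from_quat(q,scalar_first=True).as_matrix()
def cam(n,st=None):
    m=camera_model(n)
    if n=="wrist":
        T=np.eye(4);T[:3,:3]=q2R(st['orientation']);T[:3,3]=st['position']
        C=T@m['hand_eye'];return m['mtx'],C[:3,:3],C[:3,3]
    return m['mtx'],q2R(m['orientation']),m['eye']
def proj(c,p):
    K,Rm,e=c;u=K@(Rm.T@(np.atleast_2d(p)-e).T);return (u[:2]/u[2]).T
def onplane(c,uv,z):
    K,Rm,e=c;d=Rm@np.linalg.inv(K)@np.array([uv[0],uv[1],1.]);return e+d*(z-e[2])/d[2]
def crop(f,r0,r1,c0,c1,s,name):
    cv2.imwrite(name,cv2.resize(f[r0:r1,c0:c1],None,fx=s,fy=s,interpolation=cv2.INTER_CUBIC))
E
python3 - <<'E'
from h import *
f=cv2.imread('pics/scene0.png');crop(f,180,300,260,380,6,'pics/scene0c.png') if 0 else crop(f,180,295,255,385,6,'pics/scene0c.png')
f=cv2.imread('pics/side0.png');crop(f,170,295,250,350,4.8,'pics/side0c.png')
cs=cam('scene');cd=cam('side')
print(q2R(read_state()['orientation']))
print(onplane(cs,(330,258),28),onplane(cd,(304,260),28))
E
```

```text
[[ 3.40805352e-01 -1.86444309e-05 -9.40133880e-01]
 [ 9.40133880e-01  1.39109820e-06  3.40805352e-01]
 [-5.04630329e-06 -1.00000000e+00  1.80023549e-05]]
[ 476.18732656 -115.81051      28.        ] [ 476.82703102 -118.63185567   28.        ]
```

View pics/scene0c.png

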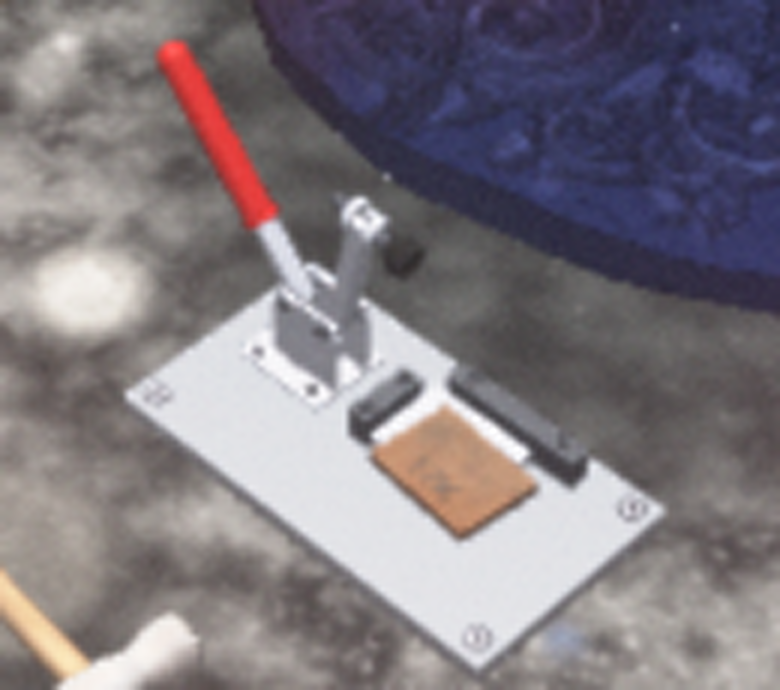

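View pics/side0c.png

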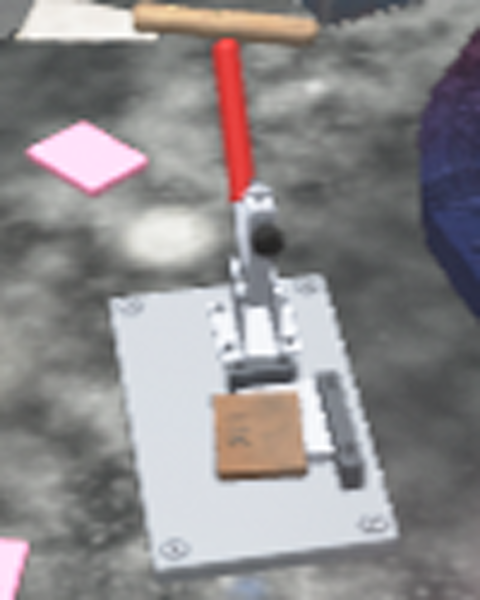

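```bash
python3 - <<'E'
from h import *
cs=cam('scene');cd=cam('side')
P=np.array([[-75,130],[-75,-85],[45,-85],[45,130]])
A=np.array([[125,396],[480,664],[664,510],[272,287]])/6+[255,180]
B=np.array([[110,300],[157,568],[398,535],[325,276]])/4.8+[250,170]
for c,px in((cs,A),(cd,B)):
    W=np.array([onplane(c,p,12)[:2] for p in px]);
    z=(W[:,0]+1j*W[:,1]);o=P[:,0]+1j*P[:,1]
    a=np.sum((z-z.mean())*np.conj(o-o.mean()));a/=abs(a);t=z.mean()-a*o.mean()
    print(np.round(W,1).tolist(),'yaw',np.angle(a),'t',t,abs(z-a*o-t))
E
```

```text
[[405.6, 18.8], [424.0, -191.2], [539.6, -182.8], [498.8, 28.8]] yaw 0.12818926472906406 t (484.74478633608015-102.01512551894582j) [11.95076527  5.42219656  2.36747022 14.4723776 ]
[[404.7, 17.6], [421.9, -192.8], [539.1, -182.8], [524.4, 26.5]] yaw 0.07659836680634738 t (489.21430111556197-104.15249659186308j) [2.13338873 2.04857427 3.04948765 2.39748395]
```

The tile sits roughly at (477, -117), with jig origin about (489, -104) and yaw about 0.08. I'll move over it for a wrist view, closing the fingers on the way.

>>> play_rows --pt "0 -0.07 0 -0.548 -0.06 -0.466 0" --pt "0 -0.07 0 -0.548 -0.06 -0.466 0" --pt "0 -0.07 0 -0.548 -0.06 -0.466 0" --pt "0 -0.07 0 -0.548 -0.06 -0.466 0" --pt "0 -0.07 0 -0.548 -0.06 -0.466 0" --pt "0 -0.07 0 -0.548 -0.06 -0.466 0" --pt "0 -0.07 0 -0.548 -0.06 -0.466 0" --pt "0 -0.07 0 -0.548 -0.06 -0.466 0" --pt "0 -0.07 0 -0.548 -0.06 -0.466 0"

```text
time: 1.75
position: [330.9, 225.9, 234.3]
orientation: [-0.532, 0.532, 0.466, -0.466]
wrist_force: [0.5, 0.3, 1.1]
width: 0.999
```

```bash
cat > mv.py <<'E'
import sys
from h import *
# usage: mv.py x y z yaw  (world target, yaw = direction of -toolz) -> tool shares
s=read_state();Rm=q2R(s['orientation']);p=s['position']
x,y,z,yaw=map(float,sys.argv[1:5])
Rt=np.array([[-np.sin(yaw),0,-np.cos(yaw)],[np.cos(yaw),0,-np.sin(yaw)],[0,-1,0]])
d=Rm.T@(np.array([x,y,z])-p);rv=R.from_matrix(Rm.T@Rt).as_rotvec()
print('t',s['time'],'p',p.round(1),'q',s['qpos'].round(2),'F',s['wrist_force'].round(2),'w',round(s['width'],3))
print('rot',(rv/np.pi).round(4),'shift',(d/500).round(4),'mm',d.round(1))
E
python3 mv.py 455 -110 260 0.08
```

```text
t 1.75 p [330.9 225.9 234.3] q [ 0.6  -0.08 -0.42  1.22  0.    0.73] F [0.46 0.31 1.08] w 0.999
rot [ 0.0003 -0.0674  0.0003] shift [-0.6333 -0.0517 -0.3344] mm [-316.6  -25.8 -167.2]
```

>>> play_rows --pt "0 -0.067 0 -0.633 -0.052 -0.334 0.5" --pt "0 -0.067 0 -0.633 -0.052 -0.334 0.5" --pt "0 -0.067 0 -0.633 -0.052 -0.334 0.5" --pt "0 -0.067 0 -0.633 -0.052 -0.334 0.5" --pt "0 -0.067 0 -0.633 -0.052 -0.334 0.5" --pt "0 -0.067 0 -0.633 -0.052 -0.334 0.5" --pt "0 -0.067 0 -0.633 -0.052 -0.334 0.5" --pt "0 -0.067 0 -0.633 -0.052 -0.334 0.5" --pt "0 -0.067 0 -0.633 -0.052 -0.334 0.5" --pt "0 -0.067 0 -0.633 -0.052 -0.334 0.5" --pt "0 -0.067 0 -0.633 -0.052 -0.334 0.5"

```text
time: 2.85
position: [455.3, -106.4, 259.5]
orientation: [-0.479, 0.478, 0.521, -0.521]
wrist_force: [-0.6, -0.2, -0.5]
width: 0.496
```

```bash
python3 - <<'E'
from h import *
import json
s=read_state();f=grab_frame("wrist");cv2.imwrite("pics/w1.png",f)
json.dump({k:np.array(s[k]).tolist() for k in('position','orientation','width')},open('w1.json','w'))
print(s['position'],s['width'],s['time'],s['qpos'])
E
```

```text
[ 455.2706882  -106.39996305  259.500233  ] 0.49592713206119043 2.85 [-2.30029323e-01  4.59532079e-02 -2.44850503e-01  1.28081727e+00
  5.77916789e-04 -3.14915828e-01]
```

View pics/w1.png

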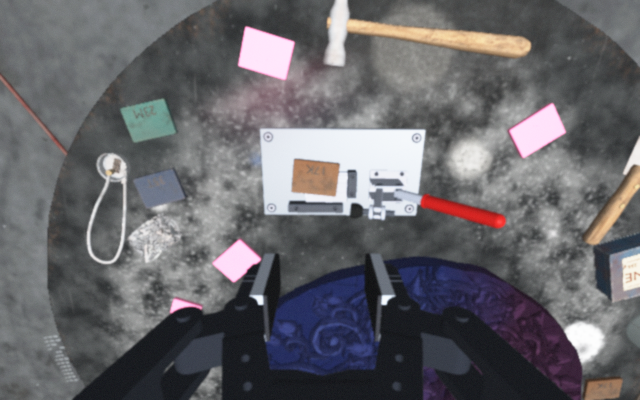

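The wrist view shows the plate (rows 128–216, cols 262–425), the tile near (177, 316), the fence just below it and the stop to its right. I'll go closer for precision.

```bash
python3 mv.py 478 -118 105 0.08
```

```text
t 2.9 p [ 455.2 -106.4  259.6] q [-0.23  0.05 -0.24  1.28  0.   -0.32] F [ 0.55 -0.88  0.19] w 0.502
rot [-0.0001  0.0016  0.0002] shift [-0.0271  0.3093 -0.0435] mm [-13.5 154.6 -21.7]
```

>>> play_rows --pt "0 0.002 0 -0.027 0.31 -0.043 0.7" --pt "0 0.002 0 -0.027 0.31 -0.043 0.7" --pt "0 0.002 0 -0.027 0.31 -0.043 0.7" --pt "0 0.002 0 -0.027 0.31 -0.043 0.7" --pt "0 0.002 0 -0.027 0.31 -0.043 0.7" --pt "0 0.002 0 -0.027 0.31 -0.043 0.7" --pt "0 0.002 0 -0.027 0.31 -0.043 0.7"

```text
time: 3.6
position: [479.9, -120.0, 107.5]
orientation: [-0.479, 0.482, 0.52, -0.518]
wrist_force: [-0.3, -0.5, -0.3]
width: 0.302
```

```bash
cat > look.py <<'E'
import sys,json
from h import *
n=sys.argv[1];r0,r1,c0,c1,sc=map(int,sys.argv[2:7])
s=read_state();f=grab_frame("wrist");cv2.imwrite(f"pics/{n}.png",f)
json.dump({k:np.array(s[k]).tolist() for k in('position','orientation','width')},open(n+'.json','w'))
crop(f,r0,r1,c0,c1,sc,f'pics/{n}c.png')
print(s['time'],s['position'].round(1),q2R(s['orientation']).round(4).tolist(),s['width'],s['wrist_force'].round(2))
E
python3 look.py w2 50 250 190 450 3
```

```text
3.6 [ 479.9 -120.   107.5] [[-0.0767, 0.0042, -0.997], [0.9971, -0.001, -0.0767], [-0.0013, -1.0, -0.0041]] 0.3018294731608085 [-0.3  -0.47 -0.28]
```

View pics/w2c.png

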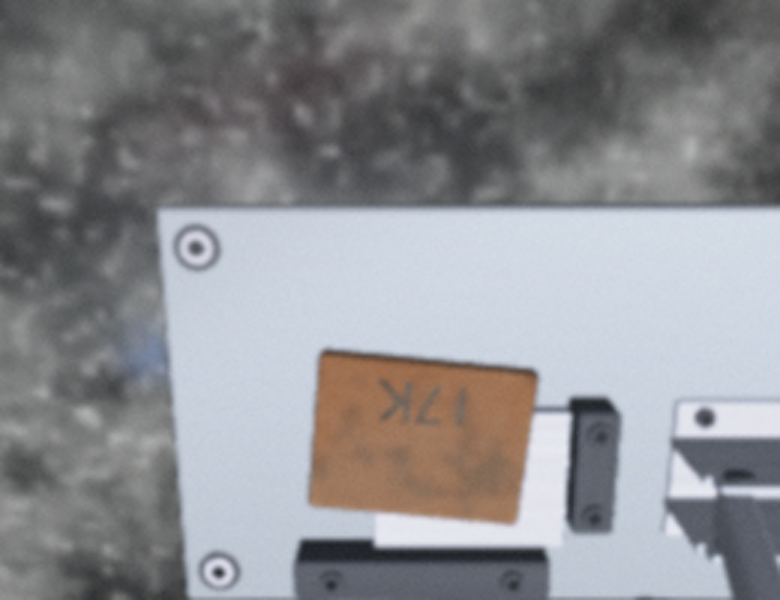

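View pics/w2.png

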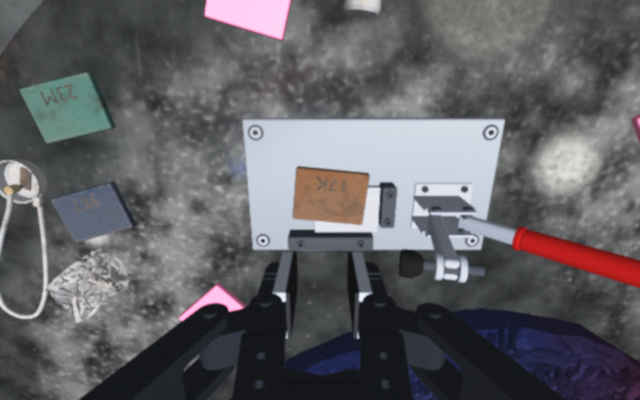

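The close view (crop coordinates) puts the tile's corners at about (321,355), (536,375), (516,523) and (309,505). The fence's top face edge is at row ~562 and the end stop's at col ~583.

```bash
cat > est.py <<'E'
from h import *
import json
def load(n):
    s=json.load(open(n+'.json'));return cam('wrist',{k:np.array(v) for k,v in s.items()})
def W(c,pts,z,sc=3,off=(190,50)):
    return np.array([onplane(c,np.array(p)/sc+off,z) for p in pts])
E
python3 - <<'E'
from est import *
c=load('w2')
pl=W(c,[(242.7,119.7),(504.5,120.5),(479,250),(251.5,250.5)],12,1,(0,0));print(pl.round(1).tolist())
P=np.array([[-75,-85],[-75,130],[45,130],[45,-85]])
z=pl[:,0]+1j*pl[:,1];o=P@[1,1j];a=np.sum((z-z.mean())*np.conj(o-o.mean()));a/=abs(a);t=z.mean()-a*o.mean()
print('jig yaw',np.angle(a),t,abs(z-a*o-t).round(1))
def J(p): 
    q=(p[:,0]+1j*p[:,1]-t)/a; return np.c_[q.real,q.imag].round(1).tolist()
print('tile',J(W(c,[(321,356),(535,376),(516,523),(309,505)],28)))
print('fence',J(W(c,[(300,563),(547,561)],30)))
print('stop',J(W(c,[(583,412),(583,530)],30)))
cd=cam('side')
q=np.array([onplane(cd,np.array(p)/4.8+[250,170],12) for p in [[110,300],[157,568],[398,535],[325,276]]]);print('side plate in jig',J(q))
E
```

```text
[[422.4, -189.6, 12.0], [406.8, 21.7, 12.0], [523.9, 29.2, 12.0], [540.7, -182.1, 12.0]]
jig yaw 0.07346216875870629 (490.03521722905606-101.55726329421775j) [2.4 1.4 2.6 1. ]
tile [[-37.4, -38.6], [-32.1, 18.7], [10.8, 15.6], [5.5, -42.9]]
fence [[22.5, -45.8], [21.7, 24.7]]
stop [[-22.7, 31.9], [12.0, 34.3]]
side plate in jig [[-76.3, 125.1], [-74.7, -86.0], [43.0, -84.6], [43.7, 125.2]]
```

```bash
python3 - <<'E'
from h import *
m=camera_model('wrist');H=np.linalg.inv(m['hand_eye'])
for x in(-13,13,-27,27):
  for y in(0,-5,-10):
    for z in(11,-11):
        p=H@[x,y,z,1];u=m['mtx']@p[:3];print((x,y,z),(u[:2]/u[2]).round(0),end=' ')
  print()
f=cv2.imread('pics/w2.png');crop(f,225,350,240,400,4,'pics/w2f.png')
E
python3 - <<'E'
import numpy as np
yaw=0.08;o=np.array([490,-102]);c,s=np.cos(yaw),np.sin(yaw)
for j in [(-70,-12),(-34,-12)]:print(j,(o+[c*j[0]-s*j[1],s*j[0]+c*j[1]]).round(1))
E
python3 mv.py 421 -119.6 60 0.08
```

```text
(-13, 0, 11) [301. 226.] (-13, 0, -11) [302. 260.] (-13, -5, 11) [301. 229.] (-13, -5, -11) [301. 264.] (-13, -10, 11) [300. 233.] (-13, -10, -11) [301. 268.] 
(13, 0, 11) [346. 226.] (13, 0, -11) [345. 260.] (13, -5, 11) [347. 229.] (13, -5, -11) [346. 264.] (13, -10, 11) [347. 233.] (13, -10, -11) [346. 268.] 
(-27, 0, 11) [277. 226.] (-27, 0, -11) [279. 260.] (-27, -5, 11) [276. 229.] (-27, -5, -11) [277. 264.] (-27, -10, 11) [274. 233.] (-27, -10, -11) [276. 268.] 
(27, 0, 11) [370. 226.] (27, 0, -11) [368. 260.] (27, -5, 11) [371. 229.] (27, -5, -11) [370. 264.] (27, -10, 11) [373. 233.] (27, -10, -11) [371. 268.] 
(-70, -12) [ 421.2 -119.6]
(-34, -12) [ 457.1 -116.7]
t 3.65 p [ 479.7 -120.   107.3] q [-0.25  0.18 -0.45  0.94  0.   -0.32] F [0.18 0.12 0.01] w 0.301
rot [ 0.0012 -0.0011 -0.0004] shift [0.01   0.0941 0.1174] mm [ 5.  47.  58.7]
```

View pics/w2f.png

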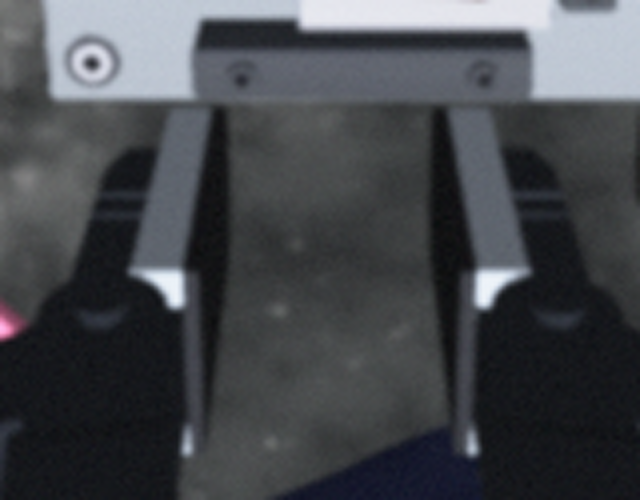

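>>> play_rows --pt "0.001 0 0 0.01 0.094 0.117 1" --pt "0.001 0 0 0.01 0.094 0.117 1" --pt "0.001 0 0 0.01 0.094 0.117 1" --pt "0.001 0 0 0.01 0.094 0.117 1" --pt "0.001 0 0 0.01 0.094 0.117 1" --pt "0.001 0 0 0.01 0.094 0.117 1"

```text
time: 4.25
position: [421.3, -119.7, 59.1]
orientation: [0.48, -0.481, -0.518, 0.519]
wrist_force: [-0.1, -0.4, -0.3]
width: -0.004
```

```bash
python3 look.py w3 150 350 210 410 3; python3 - <<'E'
from cell import *
import cv2
from h import crop
f=grab_frame('side');cv2.imwrite('pics/side1.png',f);crop(f,150,300,230,380,4,'pics/side1c.png')
E
```

```text
4.25 [ 421.3 -119.7   59.1] [[-0.0765, -0.0003, -0.9971], [0.9971, -0.001, -0.0765], [-0.001, -1.0, 0.0003]] -0.004172406756407208 [-0.15 -0.42 -0.33]
```

View pics/w3.png

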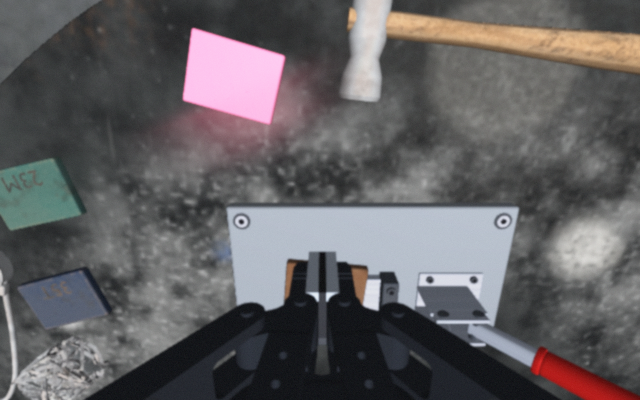

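View pics/side1c.png

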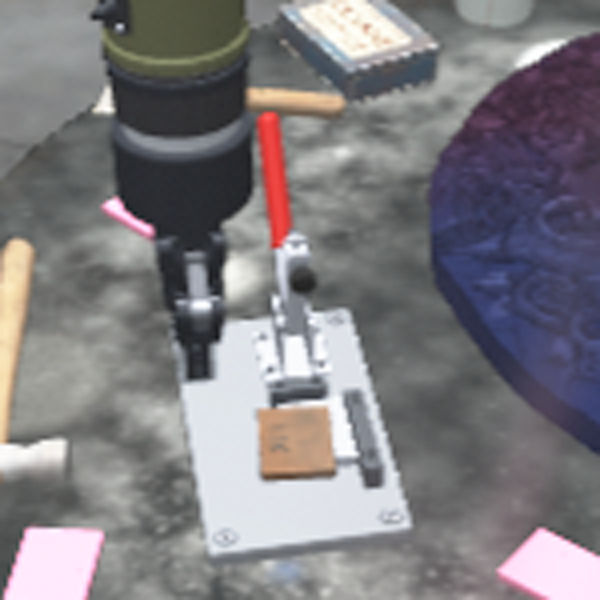

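```bash
python3 - <<'E'
from h import *
cd=cam('side');s=read_state();Rm=q2R(s['orientation']);p=s['position']
for t in [(0,0,0),(0,0,11),(0,0,-11),(-8,0,0),(8,0,0),(0,-10,11),(0,-10,-11),(0,-10,0)]:
    u=proj(cd,p+Rm@np.array(t))[0];print(t,((u-[230,150])*4).round(0))
E
```

```text
(0, 0, 0) [200. 409.]
(0, 0, 11) [181. 411.]
(0, 0, -11) [218. 406.]
(-8, 0, 0) [201. 417.]
(8, 0, 0) [198. 400.]
(0, -10, 11) [180. 398.]
(0, -10, -11) [218. 393.]
(0, -10, 0) [199. 396.]
```

```bash
python3 - <<'E'
from h import *
f=cv2.imread('pics/side1.png');crop(f,205,265,255,315,10,'pics/a.png')
f=cv2.imread('pics/w3.png');crop(f,240,340,270,370,6,'pics/b.png')
m=camera_model('wrist');H=np.linalg.inv(m['hand_eye'])
for y in (0,-10,-20,-30,-40):
  for z in (11,8,0,-11):
    p=H@[8,y,z,1];u=m['mtx']@p[:3];print((y,z),(((u[:2]/u[2])-[270,240])*6).round(0),end=' ')
  print()
E
```

```text
(0, 11) [404. -85.] (0, 8) [404. -56.] (0, 0) [402.  18.] (0, -11) [401. 117.] 
(-10, 11) [409. -41.] (-10, 8) [409. -11.] (-10, 0) [407.  66.] (-10, -11) [405. 169.] 
(-20, 11) [415.   7.] (-20, 8) [414.  38.] (-20, 0) [413. 120.] (-20, -11) [411. 228.] 
(-30, 11) [421.  62.] (-30, 8) [421.  94.] (-30, 0) [419. 180.] (-30, -11) [416. 292.] 
(-40, 11) [428. 123.] (-40, 8) [428. 158.] (-40, 0) [426. 247.] (-40, -11) [423. 365.]
```

View pics/a.png

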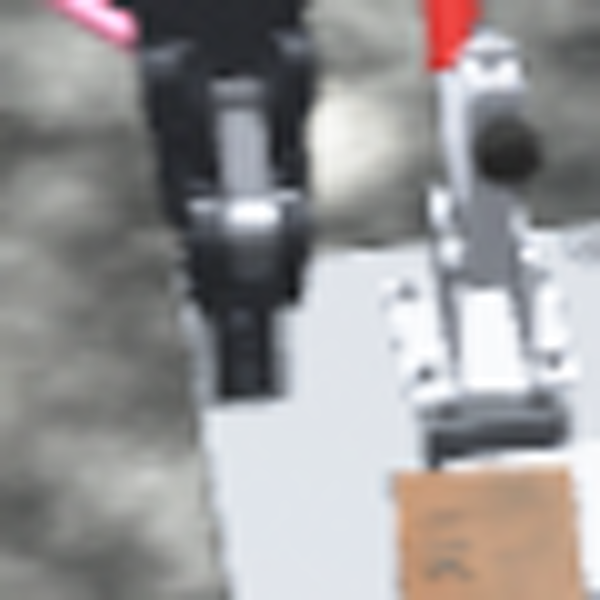

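View pics/b.png

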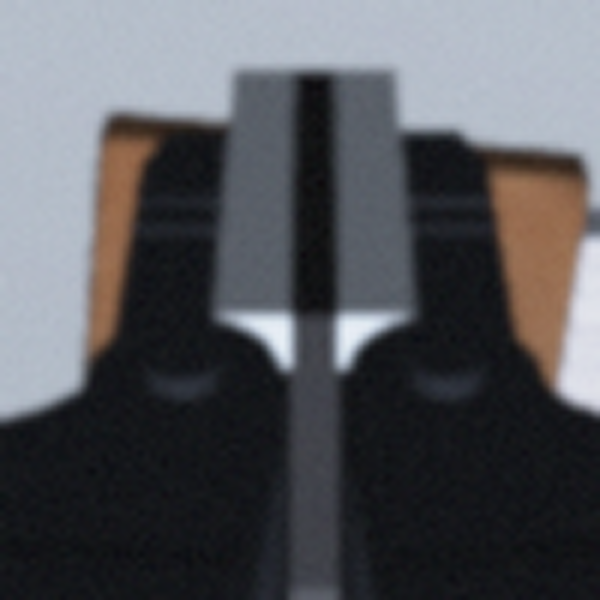

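Both views show the fingertips about 27 mm short of where the TCP should be. That's a discrepancy I should check, so I'll go down carefully over bare plate in front of the tile and look.

```bash
python3 mv.py 435 -118.5 20 0.08
```

```text
t 4.35 p [ 420.6 -119.5   58.5] q [-0.28  0.13 -0.64  0.81 -0.   -0.35] F [-0.45 -0.26 -0.75] w 0.002
rot [-0.0005 -0.0011 -0.0002] shift [-0.0001  0.077  -0.0291] mm [ -0.   38.5 -14.5]
```

>>> play_rows --pt "0 -0.001 0 0 0.04 -0.029 1" --pt "0 -0.001 0 0 0.06 -0.029 1" --pt "0 -0.001 0 0 0.076 -0.029 1" --pt "0 -0.001 0 0 0.076 -0.029 1"

```text
time: 4.75
position: [431.9, -117.8, 18.6]
orientation: [0.481, -0.478, -0.518, 0.521]
wrist_force: [-0.6, 0.5, 0.0]
width: 0.0
```

```bash
python3 look.py w4 230 340 260 390 6; python3 - <<'E'
from h import *
f=grab_frame('side');cv2.imwrite('pics/side2.png',f);crop(f,205,285,260,340,7,'pics/a2.png')
s=read_state();cd=cam('side');Rm=q2R(s['orientation']);p=s['position']
for t in [(0,0,0),(-6,0,0),(-6,0,11),(-6,-27,0)]: print(t,((proj(cd,p+Rm@np.array(t))[0]-[260,205])*7).round(0))
E
```

```text
4.75 [ 431.9 -117.8   18.6] [[-0.0795, -0.0061, -0.9968], [0.9968, 0.0004, -0.0795], [0.0009, -1.0, 0.0061]] 0.00014377945924658788 [-0.6   0.49  0.02]
(0, 0, 0) [181. 411.]
(-6, 0, 0) [184. 423.]
(-6, 0, 11) [152. 427.]
(-6, -27, 0) [181. 363.]
```

View pics/a2.png

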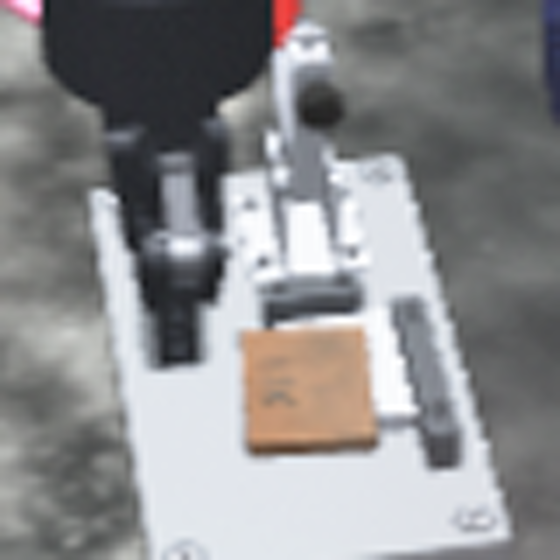

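View pics/w4c.png

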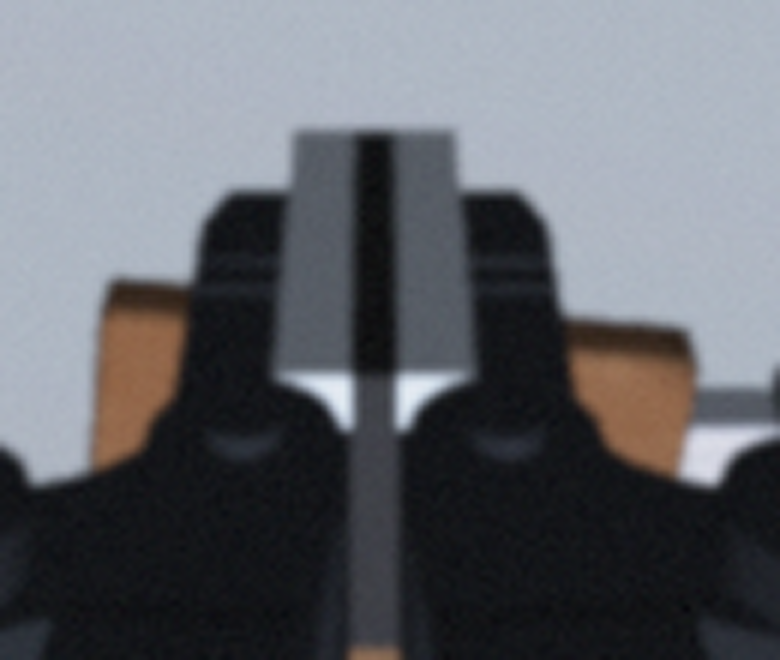

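The visible tips sit about 27 mm behind the reported TCP. I'll probe downward in small force-checked steps to see which is right.

>>> play_rows --pt "0 0 0 0 0.006 0 1" --pt "0 0 0 0 0.008 0 1" --pt "0 0 0 0 0.01 0 1"

```text
time: 5.15
position: [433.7, -118.3, 15.0]
orientation: [0.48, -0.479, -0.519, 0.52]
wrist_force: [0.1, -0.2, 0.2]
width: 0.0
```

>>> play_rows --pt "0 0 0 0 0.002 0 1" --pt "0 0 0 0 0.004 0 1"

```text
time: 5.35
position: [433.6, -118.2, 12.8]
orientation: [0.48, -0.479, -0.519, 0.52]
wrist_force: [0.4, 0.2, 0.4]
width: -0.004
```

>>> play_rows --pt "0 0 0 0 0.002 0 1" --pt "0 0 0 0 0.004 0 1"

```text
time: 5.55
position: [433.6, -118.2, 10.7]
orientation: [0.48, -0.479, -0.519, 0.52]
wrist_force: [0.4, 0.3, -0.3]
width: 0.002
```

>>> play_rows --pt "0 0 0 0 0.002 0 1" --pt "0 0 0 0 0.004 0 1"

```text
time: 5.75
position: [433.5, -118.2, 8.6]
orientation: [0.481, -0.479, -0.519, 0.52]
wrist_force: [-0.4, -0.2, -0.3]
width: -0.003
```

>>> play_rows --pt "0 0 0 0 0.002 0 1" --pt "0 0 0 0 0.004 0 1"

```text
time: 5.95
position: [433.5, -118.2, 6.7]
orientation: [0.481, -0.479, -0.519, 0.52]
wrist_force: [-0.2, 0.7, 0.1]
width: 0.002
```

>>> play_rows --pt "0 0 0 0 0.002 0 1" --pt "0 0 0 0 0.004 0 1"

```text
time: 6.15
position: [433.6, -118.2, 4.7]
orientation: [0.481, -0.479, -0.519, 0.52]
wrist_force: [-0.2, 0.6, -0.8]
width: 0.002
```

There was no contact at TCP z = 4.7, so the fingers really do end above the reported TCP. I'll continue with the visual offset.

>>> play_rows --pt "0 0 0 0 0.003 0 1" --pt "0 0 0 0 0.006 0 1" --pt "0 0 0 0 0.009 0 1" --pt "0 0 0 0 0.011 0 1" --pt "0 0 0 0 0.013 0 1"

```text
time: 6.65
position: [433.5, -118.2, -1.9]
orientation: [0.481, -0.479, -0.519, 0.52]
wrist_force: [-0.2, 0.4, -0.6]
width: 0.002
```

```bash
python3 - <<'E'
from h import *
f=grab_frame('side');cv2.imwrite('pics/side3.png',f);crop(f,205,285,260,340,7,'pics/a3.png')
s=read_state();cd=cam('side');Rm=q2R(s['orientation']);p=s['position'];print(p,s['wrist_force'])
for t in [(0,0,0),(-6,0,0),(-6,0,11),(-6,-27,0)]: print(t,((proj(cd,p+Rm@np.array(t))[0]-[260,205])*7).round(0))
E
python3 look.py w5 190 340 250 390 4
```

```text
[ 433.3733175  -118.19992446   -1.97262029] [-0.23762045  0.45682253 -0.02391564]
(0, 0, 0) [185. 458.]
(-6, 0, 0) [187. 470.]
(-6, 0, 11) [156. 474.]
(-6, -27, 0) [184. 411.]
6.7 [ 433.4 -118.2   -2. ] [[-0.0793, -0.0034, -0.9968], [0.9969, -0.0002, -0.0793], [0.0, -1.0, 0.0034]] -0.005154315494728463 [-0.24  0.46 -0.02]
```

View pics/a3.png

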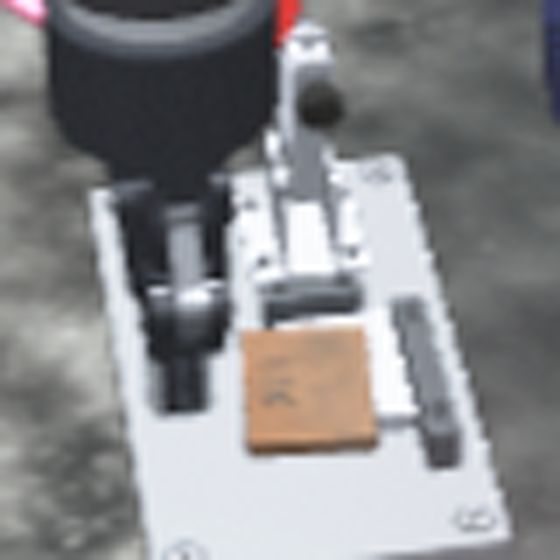

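View pics/w5c.png

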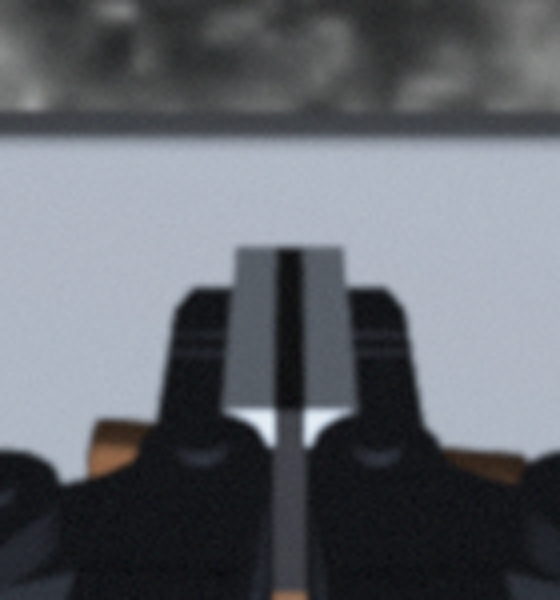

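>>> play_rows --pt "0 0 0 0 0.002 0 1" --pt "0 0 0 0 0.005 0 1" --pt "0 0 0 0 0.008 0 1"

```text
time: 7.05
position: [433.5, -118.2, -5.9]
orientation: [0.48, -0.479, -0.519, 0.52]
wrist_force: [-0.5, 0.3, 0.1]
width: 0.002
```

>>> play_rows --pt "0 0 0 0 0.002 0 1" --pt "0 0 0 0 0.004 0 1"

```text
time: 7.25
position: [433.4, -118.2, -7.9]
orientation: [0.481, -0.479, -0.519, 0.52]
wrist_force: [-0.4, -0.1, -0.9]
width: 0.001
```

>>> play_rows --pt "0 0 0 0 0.002 0 1" --pt "0 0 0 0 0.004 0 1"

```text
time: 7.45
position: [433.5, -118.2, -9.8]
orientation: [0.48, -0.479, -0.519, 0.52]
wrist_force: [0.3, 0.2, 0.5]
width: 0.002
```

```bash
python3 - <<'E'
from h import *
f=grab_frame('side');cv2.imwrite('pics/side4.png',f);crop(f,205,285,260,340,7,'pics/a4.png')
s=read_state();cd=cam('side');Rm=q2R(s['orientation']);p=s['position'];print(p,s['wrist_force'])
for t in [(0,-27,0),(-6,-27,0),(-6,-27,-8)]: print(t,((proj(cd,p+Rm@np.array(t))[0]-[260,205])*7).round(0))
E
```

```text
[ 433.39350004 -118.18528209   -9.95250663] [ 0.62362298  0.28116271 -0.06645449]
(0, -27, 0) [183. 417.]
(-6, -27, 0) [185. 429.]
(-6, -27, -8) [208. 426.]
```

View pics/a4.png

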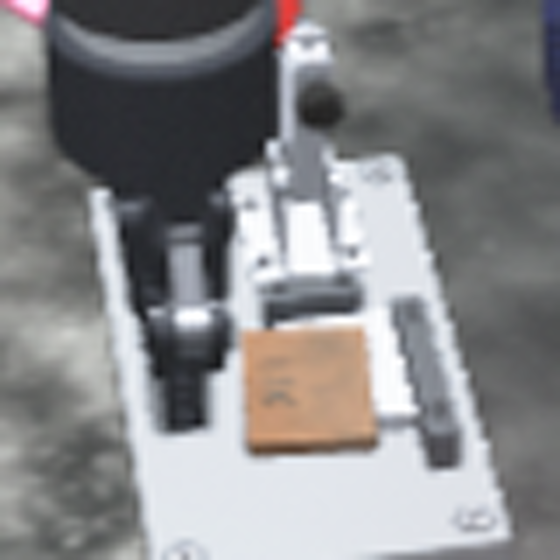

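Tips are now near z ≈ 17 with a ~12 mm gap to the tile. I'll shift right to the lagging half and start tapping toward the fence.

>>> play_rows --pt "0 0 0 -0.016 0 0 1" --pt "0 0 0 -0.016 0 -0.006 1" --pt "0 0 0 -0.016 0 -0.012 1" --pt "0 0 0 -0.016 0 -0.018 1" --pt "0 0 0 -0.016 0 -0.022 1" --pt "0 0 0 -0.016 0 -0.026 1"

```text
time: 8.1
position: [446.8, -125.2, -9.9]
orientation: [0.481, -0.479, -0.518, 0.521]
wrist_force: [-1.9, -0.5, 1.4]
width: 0.001
```

>>> play_rows --pt "0 0 0 0 0 -0.003 1" --pt "0 0 0 0 0 -0.006 1"

```text
time: 8.3
position: [449.9, -124.8, -9.9]
orientation: [0.481, -0.479, -0.519, 0.52]
wrist_force: [-1.8, -0.8, 0.5]
width: -0.004
```

```bash
cat > side.py <<'E'
import sys
from h import *
n=sys.argv[1]
f=grab_frame('side');cv2.imwrite(f'pics/{n}.png',f);crop(f,215,275,275,335,10,f'pics/{n}c.png')
s=read_state();print(s['time'],s['position'].round(1),s['wrist_force'].round(1))
yaw=.08;o=np.array([490,-102]);d=s['position'][:2]-o;c,q=np.cos(yaw),np.sin(yaw);print('jig TCP',(c*d[0]+q*d[1]).round(1),(-q*d[0]+c*d[1]).round(1))
E
python3 side.py s5
```

```text
8.35 [ 450.3 -124.8   -9.8] [-0.2  0.   0.1]
jig TCP -41.4 -19.5
```

View pics/s5c.png

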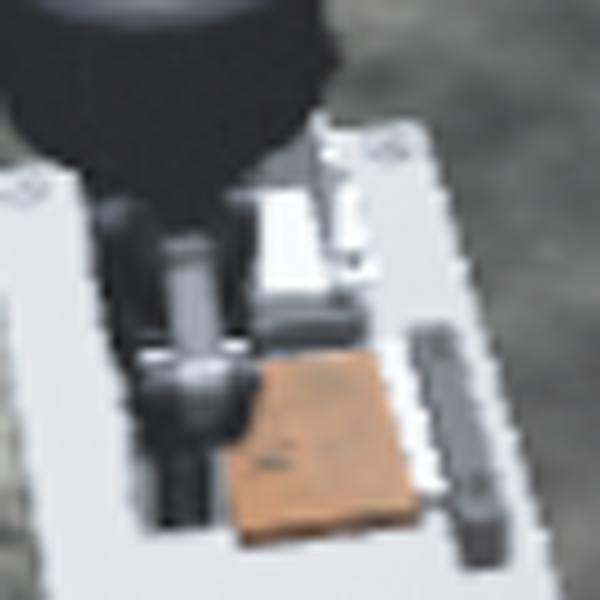

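The tile moved and is now nearly parallel, with a gap to the fence of about 9 mm. I'll shift to the middle and keep tapping.

>>> play_rows --pt "0 0 0 0 0 0.006 1" --pt "0 0 0 0.013 0 0.006 1" --pt "0 0 0 0.013 0 0 1" --pt "0 0 0 0.013 0 -0.004 1" --pt "0 0 0 0.013 0 -0.008 1" --pt "0 0 0 0.013 0 -0.012 1"

```text
time: 8.95
position: [455.1, -118.0, -9.9]
orientation: [0.481, -0.479, -0.518, 0.521]
wrist_force: [-2.6, -0.4, 2.4]
width: 0.001
```

```bash
python3 side.py s6
```

```text
9.0 [ 455.6 -118.    -9.9] [-2.2 -0.   1. ]
jig TCP -35.6 -13.2
```

View pics/s6c.png

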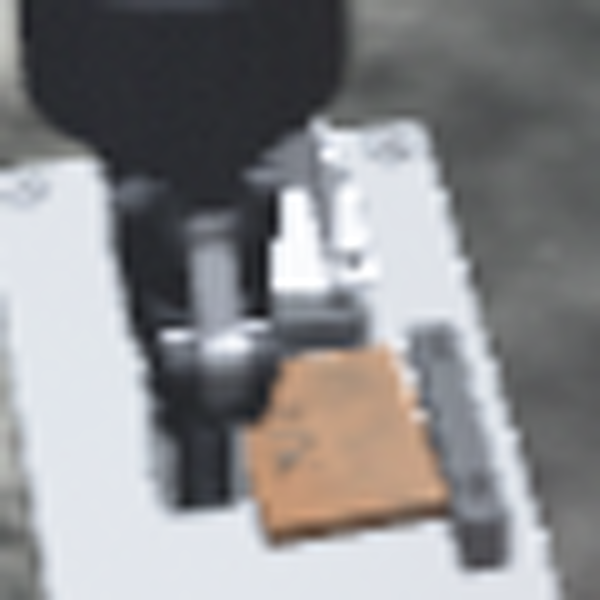

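The right end has reached the fence, but the left end still has a ~6 mm gap. The gripper body can't go further left because of the clamp. I'll part the fingers slightly instead, so the two tips square the tile as they push.

>>> play_rows --pt "0 0 0 0 0 0.012 1" --pt "0 0 0 0 0 0.016 0.68" --pt "0 0 0 0 0 0.016 0.68" --pt "0 0 0 0 0 0.016 0.68" --pt "0 0 0 0 0 0.01 0.68" --pt "0 0 0 0 0 0.005 0.68" --pt "0 0 0 0 0 0.001 0.68"

```text
time: 9.7
position: [455.2, -117.9, -9.8]
orientation: [0.481, -0.479, -0.519, 0.52]
wrist_force: [-2.8, -0.0, 1.8]
width: 0.321
```

```bash
python3 side.py s7; python3 look.py w7 190 340 250 400 4
```

```text
9.75 [ 455.2 -117.9   -9.9] [-0.8  0.4 -0. ]
jig TCP -35.9 -13.1
9.75 [ 455.2 -117.9   -9.9] [[-0.0796, -0.0036, -0.9968], [0.9968, -0.0001, -0.0796], [0.0002, -1.0, 0.0036]] 0.3205492934782904 [-0.77  0.37 -0.02]
```

View pics/s7c.png

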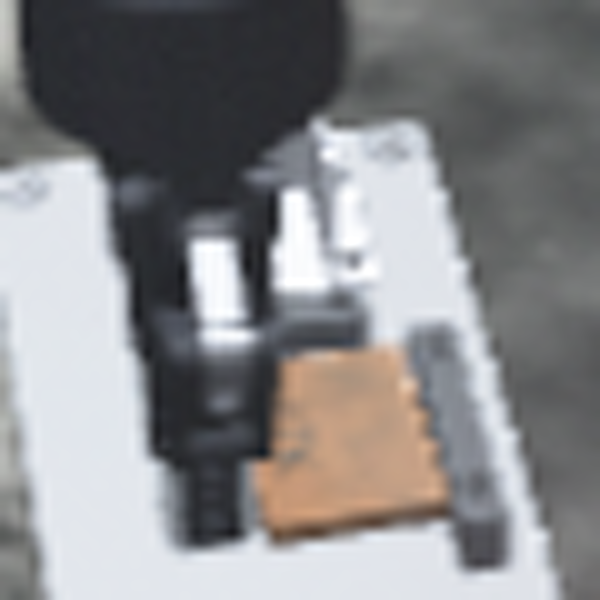

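View pics/w7c.png

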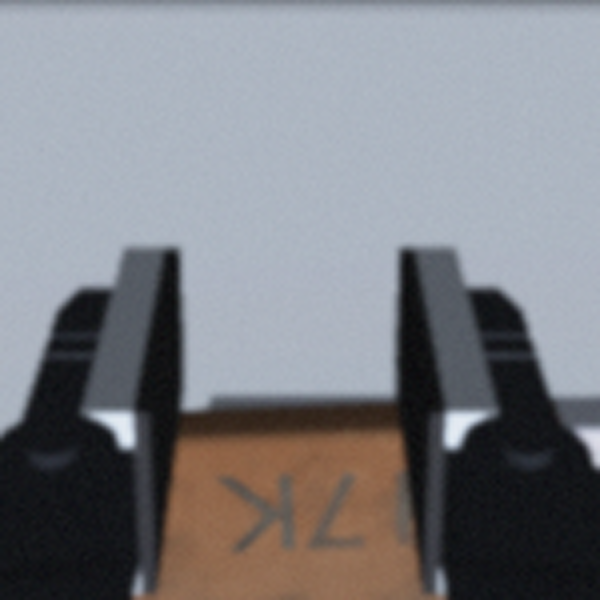

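The two-tip push is squaring the tile, and the gap is down to about 2 mm. I'll use small steps with a force check on each.

>>> play_rows --pt "0 0 0 0 0 -0.002 0.68" --pt "0 0 0 0 0 -0.003 0.68"

```text
time: 10.0
position: [455.8, -117.7, -10.0]
orientation: [0.481, -0.479, -0.518, 0.521]
wrist_force: [-2.5, 0.2, 1.3]
width: 0.32
```

>>> play_rows --pt "0 0 0 0 0 -0.002 0.68" --pt "0 0 0 0 0 -0.002 0.68"

```text
time: 10.2
position: [456.9, -117.4, -10.0]
orientation: [0.481, -0.478, -0.519, 0.52]
wrist_force: [-3.6, 2.2, 1.9]
width: 0.321
```

```bash
python3 side.py s8
```

```text
10.25 [ 456.9 -117.4  -10. ] [-3.5  1.5  1.9]
jig TCP -34.2 -12.7
```

View pics/s8c.png

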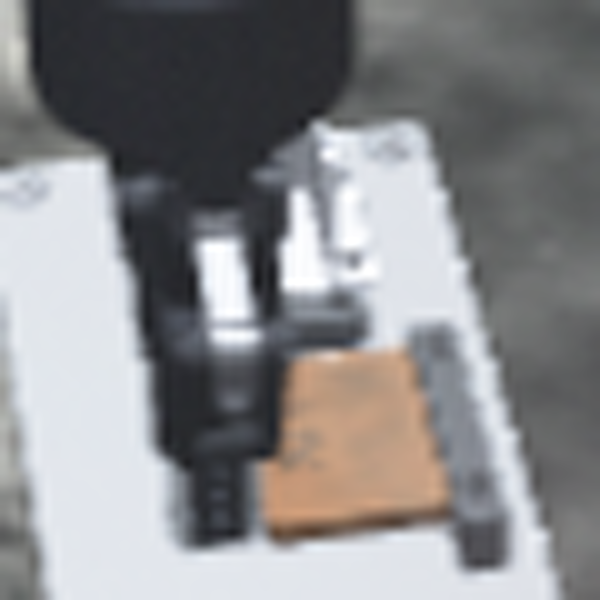

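Almost flush. I'll continue until the force rises.

>>> play_rows --pt "0 0 0 0 0 -0.001 0.68" --pt "0 0 0 0 0 -0.0015 0.68"

```text
time: 10.45
position: [457.0, -117.4, -10.1]
orientation: [0.481, -0.478, -0.518, 0.521]
wrist_force: [-6.7, 2.5, 4.3]
width: 0.321
```

>>> play_rows --pt "0 0 0 0 0 -0.001 0.68" --pt "0 0 0 0 0 -0.001 0.68"

```text
time: 10.65
position: [457.0, -117.5, -10.2]
orientation: [0.481, -0.478, -0.518, 0.521]
wrist_force: [-6.9, 1.3, 5.1]
width: 0.32
```

>>> play_rows --pt "0 0 0 0 0 -0.001 0.68" --pt "0 0 0 0 0 -0.001 0.68"

```text
time: 10.85
position: [457.0, -117.5, -10.2]
orientation: [0.482, -0.478, -0.518, 0.521]
wrist_force: [-8.4, 0.7, 4.9]
width: 0.319
```

The force climbs with no further motion, so the tile is against the fence. I'll back off, lift, and check from above while moving to the free end.

>>> play_rows --pt "0 0 0 0 0 0.02 0.68" --pt "0 0 0 0 0 0.024 0.68" --pt "0 0 0 0 -0.1 0.024 1" --pt "0 0 0 0 -0.19 0.024 1" --pt "0 0 0 -0.1 -0.22 -0.09 1" --pt "0 0 0 -0.1 -0.22 -0.09 1" --pt "0 0 0 -0.1 -0.22 -0.09 1" --pt "0 0 0 -0.1 -0.22 -0.09 1"

```text
time: 11.65
position: [508.6, -164.2, 99.9]
orientation: [0.481, -0.479, -0.519, 0.52]
wrist_force: [-0.9, 0.2, 0.1]
width: 0.004
```

```bash
python3 look.py w8 80 260 250 450 4; python3 side.py s9
```

```text
11.65 [ 508.6 -164.2   99.9] [[-0.0787, -0.0028, -0.9969], [0.9969, -0.0002, -0.0787], [-0.0, -1.0, 0.0028]] 0.003595000737562076 [-0.87  0.25  0.15]
11.75 [ 507.2 -163.3   99.3] [ 0.7 -0.2 -0.5]
jig TCP 12.2 -62.5
```

View pics/w8c.png

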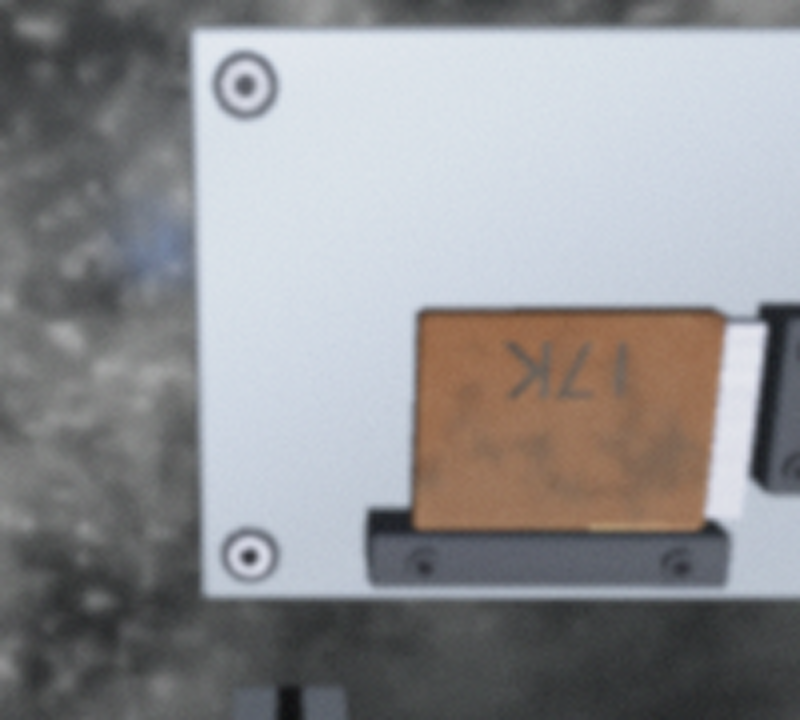

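View pics/s9c.png

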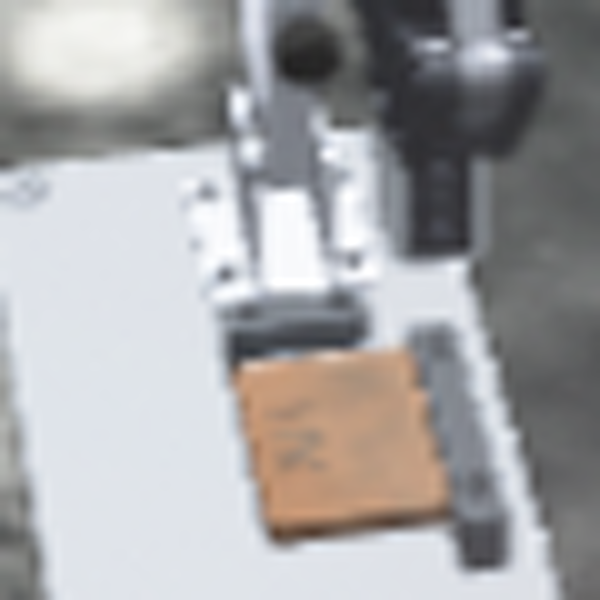

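The tile's far edge runs parallel along the fence, and there is still ~9 mm to the end stop. Now I'll descend beside the free end.

```bash
python3 - <<'E'
import numpy as np
yaw=0.08;o=np.array([490,-102]);c,s=np.cos(yaw),np.sin(yaw)
for j in [(-0.5,-60)]:print(j,(o+[c*j[0]-s*j[1],s*j[0]+c*j[1]]).round(1))
E
python3 mv.py 494.3 -161.8 -9 0.08
```

```text
(-0.5, -60) [ 494.3 -161.8]
t 11.75 p [ 507.2 -163.3   99.3] q [-0.31  0.26 -0.37  0.95 -0.   -0.39] F [ 0.72 -0.17 -0.49] w -0.0
rot [-0.0015 -0.0001  0.0002] shift [0.0049 0.2167 0.0244] mm [  2.4 108.3  12.2]
```

>>> play_rows --pt "-0.001 0 0 0 0.05 0.024 1" --pt "-0.001 0 0 0 0.12 0.024 1" --pt "-0.001 0 0 0 0.17 0.024 1" --pt "-0.001 0 0 0 0.19 0.024 1" --pt "-0.001 0 0 0 0.205 0.024 1" --pt "-0.001 0 0 0 0.214 0.024 1" --pt "-0.001 0 0 0 0.214 0.024 1"

```text
time: 12.45
position: [496.5, -164.9, -6.6]
orientation: [-0.48, 0.48, 0.52, -0.519]
wrist_force: [-0.1, 0.3, -0.1]
width: -0.001
```

```bash
python3 side.py s10;python3 - <<'E'
from h import *
f=grab_frame('scene');cv2.imwrite('pics/sc10.png',f);crop(f,215,295,285,375,7,'pics/sc10c.png')
E
```

```text
12.5 [ 496.8 -165.    -6.3] [ 0.  -0.   0.6]
jig TCP 1.7 -63.4
```

View pics/s10c.png

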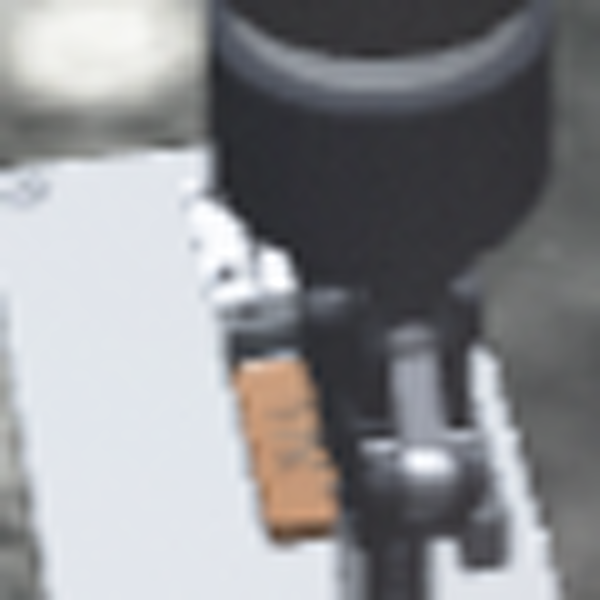

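View pics/sc10c.png

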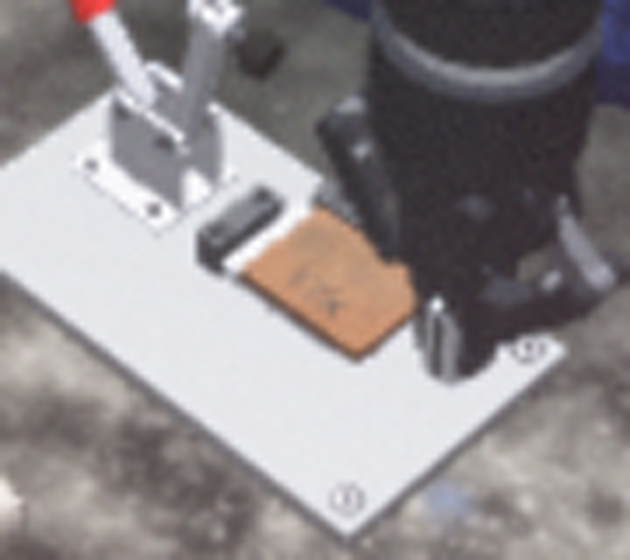

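>>> play_rows --pt "0 0 0 0 0.006 0.003 1" --pt "0 0 0 0.006 0.006 0.003 1" --pt "0 0 0 0.012 0.006 0.003 1" --pt "0 0 0 0.018 0.006 0.003 1" --pt "0 0 0 0.022 0.006 0.003 1" --pt "0 0 0 0.026 0.006 0.003 1" --pt "0 0 0 0.026 0.006 0.003 1"

```text
time: 13.25
position: [493.7, -151.9, -9.9]
orientation: [0.48, -0.48, -0.519, 0.52]
wrist_force: [-0.8, -1.5, -0.0]
width: -0.002
```

```bash
python3 side.py s11;python3 - <<'E'
from h import *
f=grab_frame('scene');cv2.imwrite('pics/sc11.png',f);crop(f,215,295,285,375,7,'pics/sc11c.png')
E
```

```text
13.3 [ 493.7 -152.    -9.9] [-0.3 -0.7 -0.3]
jig TCP -0.3 -50.1
```

View pics/sc11c.png

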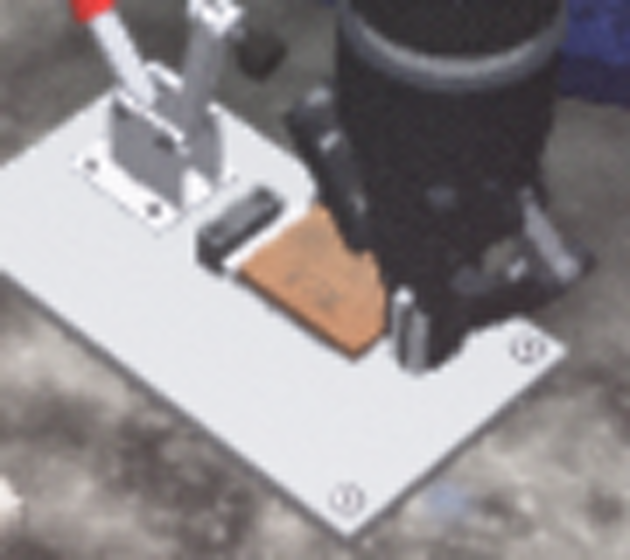

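>>> play_rows --pt "0 0 0 0.004 0 0 1" --pt "0 0 0 0.008 0 0 1" --pt "0 0 0 0.011 0 0 1" --pt "0 0 0 0.011 0 0 1"

```text
time: 13.75
position: [493.2, -146.4, -9.9]
orientation: [-0.48, 0.48, 0.52, -0.519]
wrist_force: [0.5, -0.7, 0.7]
width: -0.003
```

```bash
python3 side.py s12;python3 - <<'E'
from h import *
f=grab_frame('scene');cv2.imwrite('pics/sc12.png',f);crop(f,215,295,285,375,7,'pics/sc12c.png')
E
```

```text
13.8 [ 493.2 -146.4   -9.9] [ 0.8 -0.9 -0.4]
jig TCP -0.3 -44.5
```

View pics/sc12c.png

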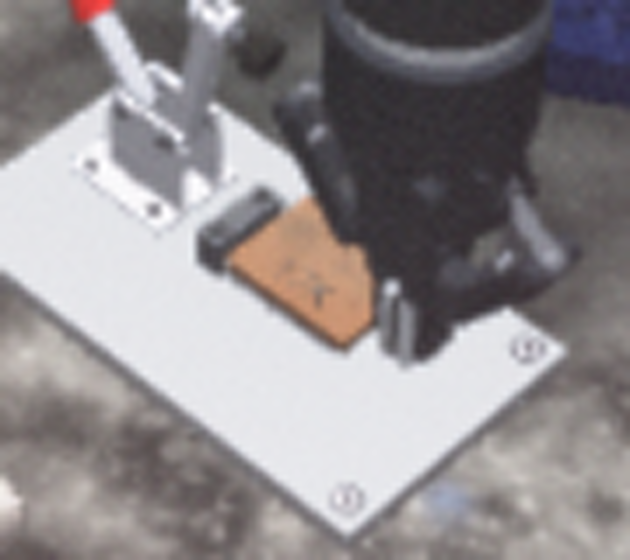

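View pics/s12c.png

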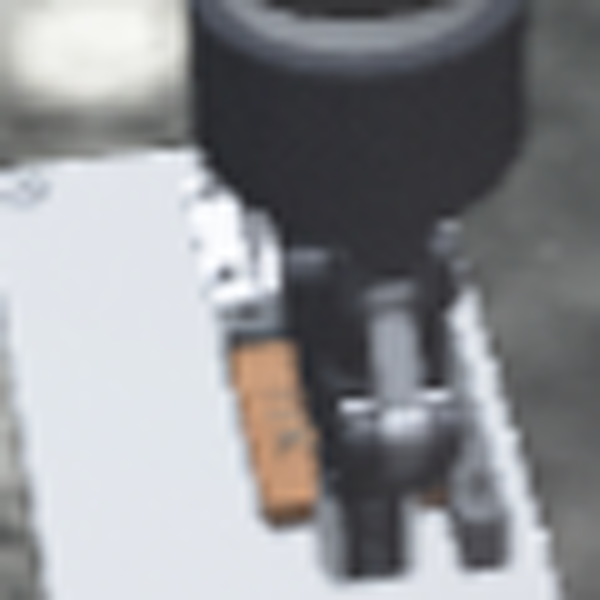

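Nearly at the stop, so I'll go in small force-checked steps.

>>> play_rows --pt "0 0 0 0.002 0 0 1" --pt "0 0 0 0.003 0 0 1"

```text
time: 14.05
position: [493.1, -145.1, -9.9]
orientation: [0.48, -0.48, -0.519, 0.519]
wrist_force: [0.2, -1.9, 0.2]
width: 0.002
```

>>> play_rows --pt "0 0 0 0.001 0 0 1" --pt "0 0 0 0.002 0 0 1"

```text
time: 14.25
position: [493.1, -144.1, -9.9]
orientation: [-0.48, 0.48, 0.519, -0.519]
wrist_force: [0.8, -1.9, 0.5]
width: -0.002
```

>>> play_rows --pt "0 0 0 0.001 0 0 1" --pt "0 0 0 0.0015 0 0 1"

```text
time: 14.45
position: [493.0, -143.3, -9.9]
orientation: [-0.48, 0.48, 0.519, -0.519]
wrist_force: [-0.3, -1.1, 0.8]
width: -0.001
```

>>> play_rows --pt "0 0 0 0.001 0 0 1" --pt "0 0 0 0.0015 0 0 1"

```text
time: 14.65
position: [492.9, -142.9, -9.9]
orientation: [0.48, -0.48, -0.519, 0.52]
wrist_force: [-0.5, -3.4, -0.2]
width: 0.003
```

>>> play_rows --pt "0 0 0 0.001 0 0 1" --pt "0 0 0 0.0015 0 0 1"

```text
time: 14.85
position: [493.0, -142.8, -9.9]
orientation: [0.479, -0.48, -0.519, 0.52]
wrist_force: [0.4, -6.0, 0.4]
width: -0.003
```

>>> play_rows --pt "0 0 0 0.001 0 0 1" --pt "0 0 0 0.0015 0 0 1"

```text
time: 15.05
position: [493.0, -142.7, -9.8]
orientation: [0.479, -0.481, -0.518, 0.52]
wrist_force: [0.5, -8.7, -0.3]
width: 0.001
```

It's against the stop, with force rising and no motion. I'll back off, lift and inspect.

>>> play_rows --pt "0 0 0 -0.02 0 0 1" --pt "0 0 0 -0.03 0 0 1" --pt "0 0 0 -0.03 -0.1 0 1" --pt "0 0 0 -0.03 -0.18 -0.01 1" --pt "0 0 0 -0.02 -0.22 -0.03 1" --pt "0 0 0 -0.02 -0.22 -0.03 1" --pt "0 0 0 -0.02 -0.22 -0.03 1"

```text
time: 15.75
position: [508.4, -149.7, 99.8]
orientation: [-0.48, 0.48, 0.52, -0.519]
wrist_force: [-0.8, 1.1, -0.3]
width: 0.002
```

```bash
python3 look.py w13 80 260 250 450 4; python3 side.py s13;python3 mv.py 494 -160 100 0.08
```

```text
15.75 [ 508.4 -149.7   99.8] [[-0.0796, 0.0001, -0.9968], [0.9968, 0.0006, -0.0796], [0.0006, -1.0, -0.0001]] 0.00240802614230068 [-0.75  1.06 -0.34]
15.85 [ 506.9 -149.5   98.5] [-0.5 -0.  -0.4]
jig TCP 13.0 -48.7
t 15.85 p [ 506.9 -149.5   98.5] q [-0.29  0.25 -0.38  0.94  0.   -0.37] F [-0.5  -0.   -0.44] w 0.002
rot [-0.0009 -0.0002  0.0004] shift [-0.0189 -0.003   0.0274] mm [-9.5 -1.5 13.7]
```

View pics/w13c.png

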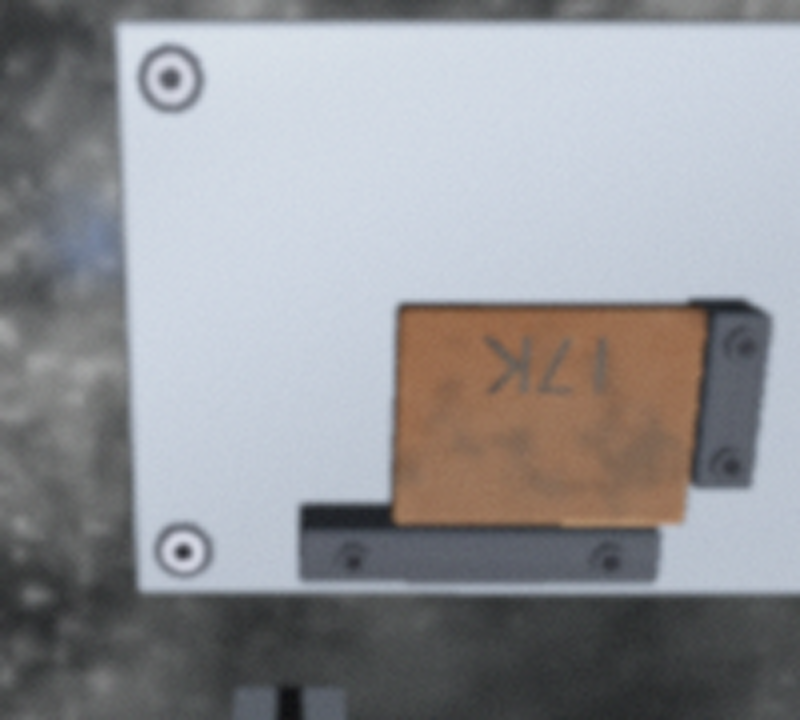

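View pics/s13c.png

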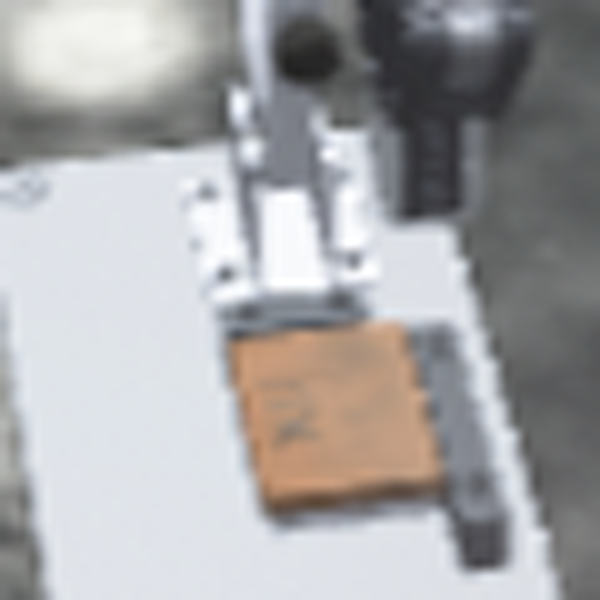

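The tile is seated: its far edge is flush with the fence and its left end against the stop. Next I'll locate the red grip by triangulation.

```bash
python3 - <<'E'
from h import *
cs=cam('scene');cd=cam('side')
def tri(a,b):
    A=[];y=[]
    for (K,Rm,e),uv in((cs,a),(cd,b)):
        d=Rm@np.linalg.inv(K)@np.array([*uv,1.]);d/=np.linalg.norm(d);M=np.eye(3)-np.outer(d,d);A.append(M);y.append(M@e)
    p,r,_,_=np.linalg.lstsq(np.vstack(A),np.hstack(y),rcond=None);return p,np.sqrt(r)
yaw=.08;o=np.array([490,-102]);c,q=np.cos(yaw),np.sin(yaw)
for a,b in (((173/6+255,48/6+180),(227/4.8+250,42/4.8+170)),((262/6+255,215/6+180),(242/4.8+250,195/4.8+170))):
    p,r=tri(a,b);d=p[:2]-o;print(p.round(1),r,'jig',(c*d[0]+q*d[1]).round(1),(-q*d[0]+c*d[1]).round(1))
E
```

```text
[476.2  67.4 143.4] [0.099511] jig -0.2 170.0
[478.9  11.4  82.1] [0.54067986] jig -2.0 113.9
```

The grip end is at jig (0, 170, 143), so the handle is at about 0.07 rad and the press point near world (477, 51), z ≈ 135. I'll go up and over.

```bash
python3 mv.py 477 52 165 0.08
```

```text
t 15.85 p [ 506.9 -149.5   98.5] q [-0.29  0.25 -0.38  0.94  0.   -0.37] F [-0.5  -0.   -0.44] w 0.002
rot [-0.0009 -0.0002  0.0004] shift [ 0.4066 -0.1324  0.028 ] mm [203.3 -66.2  14. ]
```

>>> play_rows --pt "0 0 0 0 -0.08 0 1" --pt "0 0 0 0 -0.15 0.01 1" --pt "0 0 0 0.1 -0.15 0.028 1" --pt "0 0 0 0.19 -0.15 0.028 1" --pt "0 0 0 0.28 -0.15 0.028 1" --pt "0 0 0 0.36 -0.15 0.028 1" --pt "0 0 0 0.407 -0.135 0.028 1" --pt "0 0 0 0.407 -0.135 0.028 1" --pt "0 0 0 0.407 -0.135 0.028 1"

```text
time: 16.75
position: [477.1, 51.8, 166.2]
orientation: [0.48, -0.479, -0.519, 0.521]
wrist_force: [-0.5, 0.1, -0.7]
width: 0.001
```

```bash
python3 look.py w14 180 340 230 430 4; python3 - <<'E'
from h import *
for n,(r0,r1,c0,c1) in {'scene':(120,260,230,350),'side':(110,270,240,360)}.items():
    f=grab_frame(n);cv2.imwrite(f'pics/{n}14.png',f);crop(f,r0,r1,c0,c1,4,f'pics/{n}14c.png')
E
python3 mv.py 477 52 115 0.08
```

```text
16.75 [477.1  51.8 166.2] [[-0.0805, -0.0029, -0.9967], [0.9968, -0.0007, -0.0805], [-0.0005, -1.0, 0.0029]] 0.0012003681647562007 [-0.47  0.06 -0.66]
t 16.9 p [478.2  50.9 167.2] q [ 0.11  0.11 -0.39  1.07 -0.    0.03] F [ 0.63 -0.08  0.02] w 0.001
rot [-0.0003 -0.0006 -0.0001] shift [0.0025 0.1044 0.0021] mm [ 1.2 52.2  1.1]
```

View pics/scene14c.png

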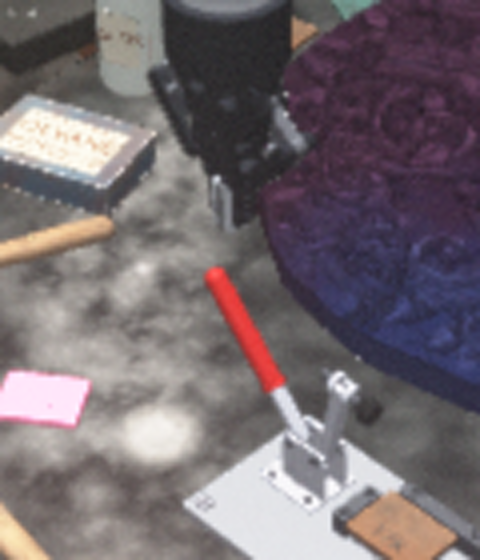

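View pics/side14c.png

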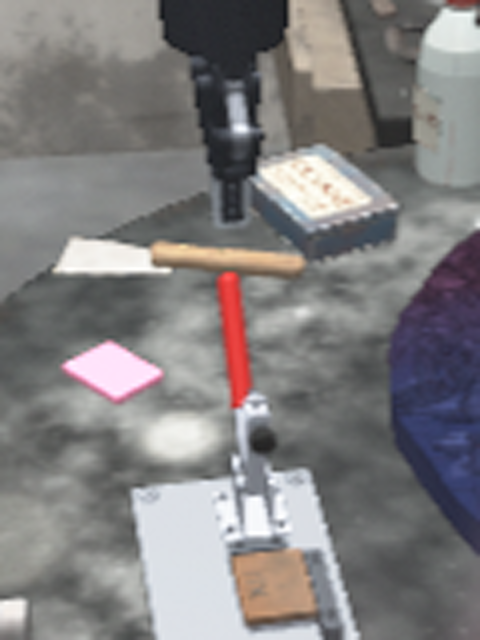

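View pics/w14.png

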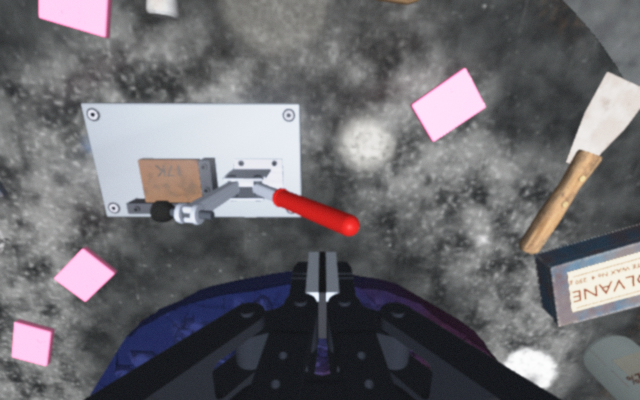

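The tip is aligned with the grip (side view: both at col ~232 of the crop). I'll descend straight.

>>> play_rows --pt "0 0 0 0.002 0.04 0.002 1" --pt "0 0 0 0.002 0.07 0.002 1" --pt "0 0 0 0.002 0.09 0.002 1" --pt "0 0 0 0.002 0.1 0.002 1" --pt "0 0 0 0.002 0.108 0.002 1" --pt "0 0 0 0.002 0.114 0.002 1"

```text
time: 17.5
position: [477.7, 52.6, 110.7]
orientation: [-0.48, 0.48, 0.52, -0.519]
wrist_force: [-0.6, -0.6, 0.1]
width: -0.004
```

>>> play_rows --pt "0 0 0 0 0.005 0 1" --pt "0 0 0 0 0.01 0 1" --pt "0 0 0 0 0.015 0 1" --pt "0 0 0 0 0.02 0 1"

```text
time: 17.9
position: [478.0, 52.9, 101.0]
orientation: [-0.479, 0.48, 0.52, -0.519]
wrist_force: [-0.0, -0.8, 4.7]
width: -0.003
```

Contact (4.7 N up). I'll continue down.

>>> play_rows --pt "0 0 0 0 0.005 0 1" --pt "0 0 0 0 0.011 0 1" --pt "0 0 0 0 0.017 0 1" --pt "0 0 0 0 0.023 0 1" --pt "0 0 0 0 0.029 0 1"

```text
time: 18.4
position: [477.3, 52.9, 85.8]
orientation: [-0.48, 0.48, 0.519, -0.519]
wrist_force: [-0.3, -0.5, 6.1]
width: 0.004
```

```bash
python3 - <<'E'
from h import *
for n,(r0,r1,c0,c1) in {'scene':(150,290,230,350),'side':(130,270,240,360)}.items():
    f=grab_frame(n);cv2.imwrite(f'pics/{n}15.png',f);crop(f,r0,r1,c0,c1,4,f'pics/{n}15c.png')
E
```

```text
(no output)
```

View pics/scene15c.png

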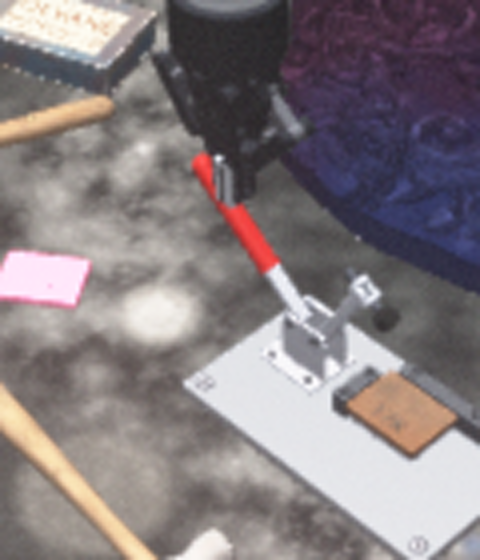

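View pics/side15c.png

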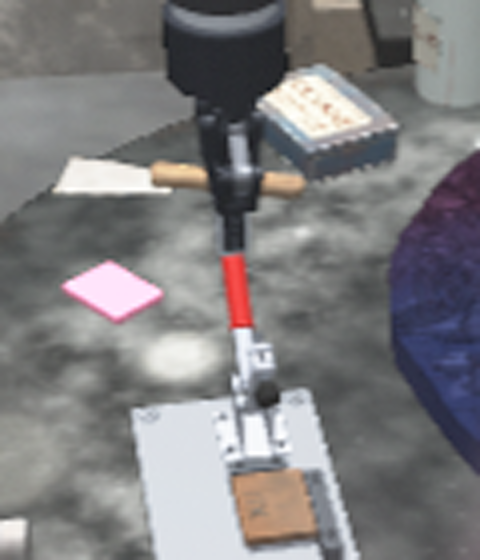

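The handle and clamp arm are swinging. I'll continue.

>>> play_rows --pt "0 0 0 0 0.008 0 1" --pt "0 0 0 0 0.015 0 1" --pt "0 0 0 0 0.022 0 1" --pt "0 0 0 0 0.029 0 1" --pt "0 0 0 0 0.036 0 1" --pt "0 0 0 0 0.042 0 1"

```text
time: 19.1
position: [477.3, 53.1, 65.0]
orientation: [-0.48, 0.48, 0.52, -0.519]
wrist_force: [-0.5, 1.0, 4.8]
width: -0.003
```

>>> play_rows --pt "0 0 0 0 0.006 0 1" --pt "0 0 0 0 0.012 0 1" --pt "0 0 0 0 0.018 0 1" --pt "0 0 0 0 0.024 0 1"

```text
time: 19.5
position: [477.4, 53.3, 53.1]
orientation: [-0.48, 0.479, 0.52, -0.519]
wrist_force: [-1.0, 2.1, 4.7]
width: 0.003
```

>>> play_rows --pt "0 0 0 0 0.005 0 1" --pt "0 0 0 0 0.01 0 1" --pt "0 0 0 0 0.014 0 1"

```text
time: 19.8
position: [477.4, 53.6, 46.0]
orientation: [-0.48, 0.479, 0.52, -0.519]
wrist_force: [-1.4, 2.1, 6.0]
width: 0.001
```

>>> play_rows --pt "0 0 0 0 0.004 0 1" --pt "0 0 0 0 0.008 0 1" --pt "0 0 0 0 0.01 0 1"

```text
time: 20.1
position: [477.3, 53.7, 41.0]
orientation: [-0.48, 0.479, 0.52, -0.519]
wrist_force: [-0.0, 2.8, 5.7]
width: 0.0
```

>>> play_rows --pt "0 0 0 0 0.003 0 1" --pt "0 0 0 0 0.005 0 1"

```text
time: 20.3
position: [477.4, 53.9, 38.6]
orientation: [-0.48, 0.479, 0.52, -0.519]
wrist_force: [-0.3, 2.6, 7.2]
width: 0.002
```

>>> play_rows --pt "0 0 0 0 0.002 0 1" --pt "0 0 0 0 0.004 0 1"

```text
time: 20.5
position: [477.4, 54.3, 36.9]
orientation: [-0.48, 0.479, 0.521, -0.519]
wrist_force: [-1.9, 4.7, 8.7]
width: -0.003
```

>>> play_rows --pt "0 0 0 0 0.002 0 1" --pt "0 0 0 0 0.003 0 1"

```text
time: 20.7
position: [477.4, 54.6, 35.6]
orientation: [-0.48, 0.479, 0.521, -0.519]
wrist_force: [-3.7, 5.4, 12.6]
width: 0.001
```

>>> play_rows --pt "0 0 0 0 0.002 0 1" --pt "0 0 0 0 0.003 0 1"

```text
time: 20.9
position: [477.6, 54.7, 35.2]
orientation: [-0.48, 0.479, 0.521, -0.518]
wrist_force: [-7.1, 4.7, 26.4]
width: -0.003
```

```bash
python3 - <<'E'
from h import *
for n,(r0,r1,c0,c1) in {'scene':(150,290,230,350),'side':(150,270,250,350)}.items():
    f=grab_frame(n);cv2.imwrite(f'pics/{n}16.png',f);crop(f,r0,r1,c0,c1,5 if n=='side' else 4,f'pics/{n}16c.png')
E
```

```text
(no output)
```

View pics/scene16c.png

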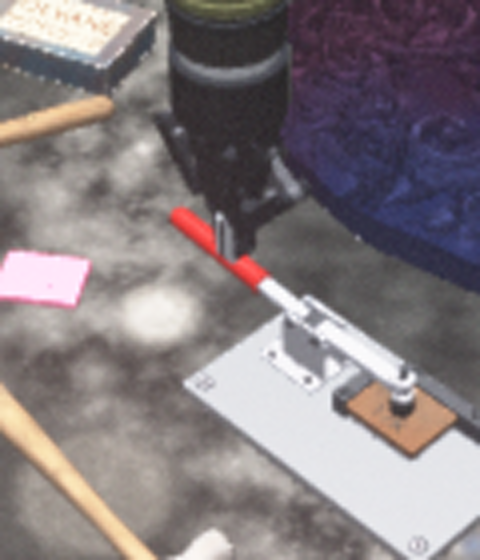

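View pics/side16c.png

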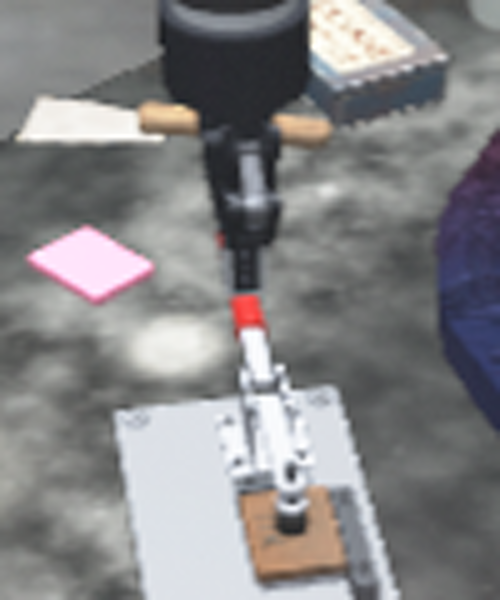

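Force jumped to 26 N with no further motion at the expected height. The handle is home and the foot is on the tile. I'll lift off straight up and inspect.

>>> play_rows --pt "0 0 0 0 0 0 1" --pt "0 0 0 0 -0.02 0 1" --pt "0 0 0 0 -0.06 0 1" --pt "0 0 0 0 -0.14 0 1" --pt "0 0 0 0 -0.22 0 1" --pt "0 0 0 0 -0.28 0 1" --pt "0 0 0 0 -0.28 0 1" --pt "0 0 0 0 -0.28 0 1"

```text
time: 21.8
position: [477.3, 52.8, 173.5]
orientation: [-0.48, 0.48, 0.52, -0.519]
wrist_force: [0.2, 0.4, -0.4]
width: 0.003
```

```bash
python3 look.py w17 80 240 60 260 4; python3 - <<'E'
from h import *
for n,(r0,r1,c0,c1) in {'scene':(150,290,230,350),'side':(150,270,250,350)}.items():
    f=grab_frame(n);cv2.imwrite(f'pics/{n}17.png',f);crop(f,r0,r1,c0,c1,5 if n=='side' else 4,f'pics/{n}17c.png')
cs=cam('scene');cd=cam('side');yaw=.08;o=np.array([490,-102])
for h in (0.8,0.85):
    a=0.94-h;y=92+125*np.cos(a);z=50+125*np.sin(a)
    p=np.array([o[0]-np.sin(yaw)*y,o[1]+np.cos(yaw)*y,z]);print(h,((proj(cs,p)[0]-[230,150])*4).round(),((proj(cd,p)[0]-[250,150])*5).round())
E
```

```text
21.8 [477.3  52.8 173.5] [[-0.0793, 0.0003, -0.9968], [0.9968, 0.0, -0.0793], [0.0, -1.0, -0.0003]] 0.0026051875945464534 [ 0.19  0.36 -0.38]
0.8 [173. 206.] [229. 218.]
0.85 [173. 212.] [229. 227.]
```

View pics/scene17c.png

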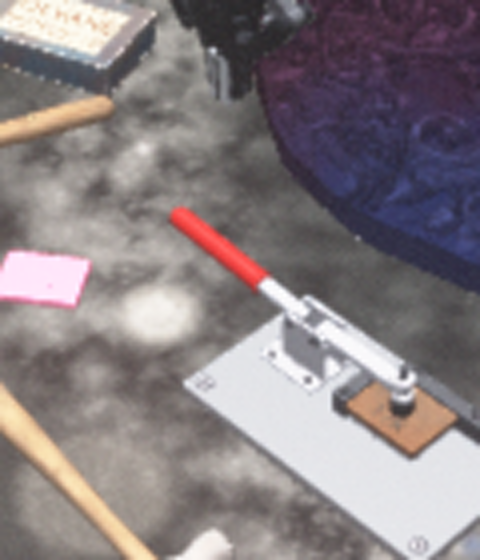

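View pics/side17c.png

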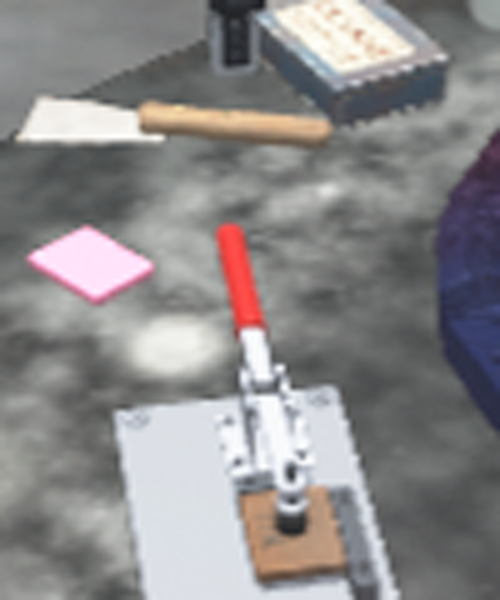

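View pics/w17c.png

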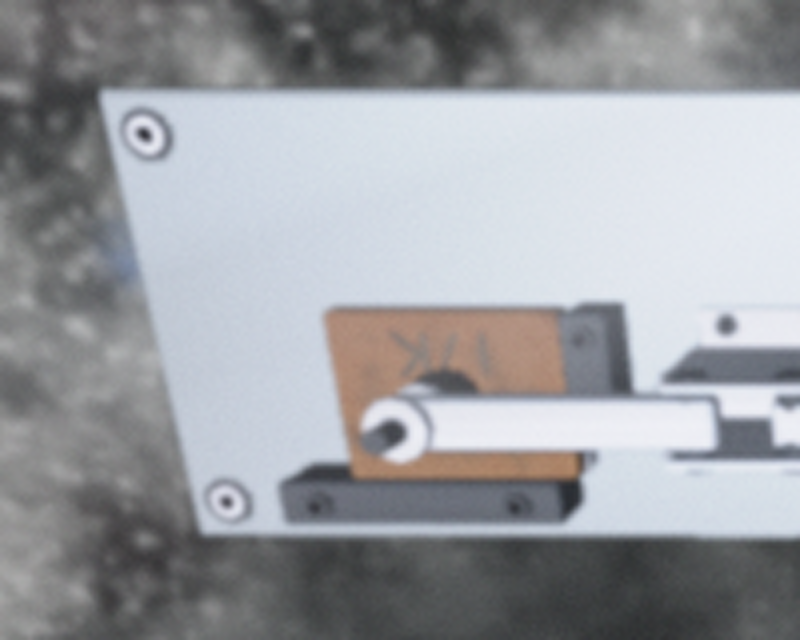

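The handle end appears at (179,214) in the scene crop and (229,230) in the side crop. Both match the projection for 0.85 rad. The foot is on the tile, and the tile is flush with the fence and stop. I'll hand in.

```bash
python3 -c "
from cell import *
print(read_state()['wrist_force'],read_state()['time']);print(finish_job())"
```

```text
[ 0.24467404 -0.09597482 -0.79185661] 21.95
the job is handed in; nothing more can be done
None
```

The brown tile is squared up and clamped, and I handed the job in at about 22 s; no verdict was reported.

**What I did:** I tapped the long edge until the far edge met the fence. The tile went askew on the way, so I finished that push with the two fingertips slightly apart to square it. Then I tapped the free short end to the end stop, pressed the red handle down, and lifted clear.

**Last checks:**
- **Tile:** it looks flush with both the fence and the stop from above. Each push ended with the force rising to about 9 N and no more movement.
- **Handle:** the images from two cameras match 0.85 rad, and force rose to 26 N at the bottom. The rubber foot is visibly on the tile, but I could not measure its pressing force.
- **Robot:** it was touching nothing at hand-in, with wrist force under 1 N.
- **Other things:** the arm never went near the green tile, blue tile or scraper. I did not measure their positions afterwards.

**One disagreement:** the fingertips end about 27 mm behind the reported TCP. The images show this, and probing below plate height without contact confirmed they end well behind it. I used that offset for all heights.

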